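# Lock the lead solder away

### The job

Lock the lead solder away after class: lift the lid of the blue box right back until it rests on its stop, put every solder spool from the bench inside (standing or lying), then shut the lid. With the lid shut, screw both brass knobs down clockwise until they stop tight, and leave the other things on the bench where they are.

Things in the scene. Friction and masses are not known exactly. Their poses are not given: they have to be found in the camera images.
- lockbox: Blue steel box, open at the top under its lid, heavy and fixed to the bench: 150 (x) by 310 (y) by 85 high outside, walls and floor 6 thick, so 138 by 298 by 79 inside. Origin: centre of its underside, on the bench. Its x axis points from the front (lid handle, towards the robot) to the hinged back, y to the left seen from the robot, z up. Two lugs 40 deep stick out from its front under the knobs.
- lid (a joint): Grey lid (150 x 310 x 8) hinged along the back top edge of the box, rad: 0 shut, 1.70 open, leaning back just past upright on its stop. It swings freely: let go below about 1.5 it falls shut, near 1.70 it stays on the stop. About 0.6 kg with its knobs.
- lid_hinge (a point): Point on the hinge line at mid width of the lid; the hinge line is parallel to the box's y axis, 89 above the bench.
- lid_bar (a point): Middle of the lid's steel bar handle: a round bar 12 thick, 100 long, parallel to the hinge line and 195 from it, held in the plane of the lid 45 in front of the lid's front edge on an arm at each end; free space all round its middle 80.
- knob_left (a joint): Turn of the left (+y of the box) brass clamping knob, rad: grows as it is turned clockwise seen from above with the lid shut; starts loose at 0 to 0.6, comes to a hard stop, tight, at 5.4. It needs about 0.1 N m to turn, stays where it is left and sinks 1 mm per rad.
- knob_left_center (a point): Centre of the left (+y of the box) round knurled brass knob, which is 42 across and 28 tall, with a red line on top; its axis is square to the lid. It sits on the lid's front ear, 115 to the left of the lid's middle and 170 from the hinge line. Lid shut, its underside stands 22 (loose) to 17 (tight) above the lid's top.
- knob_right (a joint): Turn of the right (-y of the box) brass clamping knob, rad: grows as it is turned clockwise seen from above with the lid shut; starts loose at 0 to 0.6, comes to a hard stop, tight, at 5.4. It needs about 0.1 N m to turn, stays where it is left and sinks 1 mm per rad.
- knob_right_center (a point): Centre of the right (-y of the box) round knurled brass knob, which is 42 across and 28 tall, with a red line on top; its axis is square to the lid. It sits on the lid's front ear, 115 to the right of the lid's middle and 170 from the hinge line. Lid shut, its underside stands 22 (loose) to 17 (tight) above the lid's top.
- spool_a_center (a point): Centre of a solder spool (one of up to four alike, some may be absent): cylinder 56 across, 60 tall, green ends and silvery wire, 0.2 to 0.4 kg, standing on end at first; the z axis of this point is the spool's axis.
- spool_b_center (a point): Centre of a solder spool (one of up to four alike, some may be absent): cylinder 56 across, 60 tall, green ends and silvery wire, 0.2 to 0.4 kg, standing on end at first; the z axis of this point is the spool's axis.
- spool_c_center (a point): Centre of a solder spool (one of up to four alike, some may be absent): cylinder 56 across, 60 tall, green ends and silvery wire, 0.2 to 0.4 kg, standing on end at first; the z axis of this point is the spool's axis.
- spool_d_center (a point): Centre of a solder spool (one of up to four alike, some may be absent): cylinder 56 across, 60 tall, green ends and silvery wire, 0.2 to 0.4 kg, standing on end at first; the z axis of this point is the spool's axis.
- flux_jar_center (a point): Bystander, loose: an amber glass flux jar with metal cap, 48 across and 60 tall, its centre.
- foil_roll_center (a point): Bystander, loose: a flat roll of copper foil, 90 across and 14 thick, its centre.
- tip_cleaner_center (a point): Bystander, loose: a black round tip cleaner filled with copper wool, 94 across and 76 tall, its centre.
- ornament_center (a point): Bystander, loose: a striped stained-glass ornament, 100 x 85 x 6, lying flat, its centre.
- brush_mid (a point): Bystander, loose: a flux brush about 160 long, lying flat, a point near its middle.

How it is judged:
By the outcome, as a careful person would: the job done as asked, in the order asked, and still so for the second after the job is handed in, with the robot touching nothing.
Of spool_a, spool_b, spool_c, spool_d only 2 to 4 are there at a start; the rules pass over those that are not, and their reading is None.
At some moment in a run one of spool_a, spool_b, spool_c, spool_d may be knocked a few centimetres aside while the robot is not near it.
Once in a run the grip may slacken for a moment while it holds something.
It also fails if it takes over 210 s, if anything falls off the work surface, if the arm or the gripper's body presses on something with over 40 N, if the wrist force passes 120 N, or if a joint passes its speed limit or range.

### The arm

A 6-joint arm with a two-finger parallel gripper is mounted at the origin on the work surface. World frame = base frame: x ahead of the robot, y to its left, z up, the work surface at z = 0. Lengths are in mm, angles in rad, forces in N, time in s.
With the tool pointing down it reaches from about 275 to 1000 mm from the base axis. Payload 8.4 kg.
Tool frame: the origin (TCP) lies between the finger pads; the fingertips stand 17 mm ahead of it and the grasp point (between the pads) lies 2 mm behind it (robot.tip_reach is the distance from the TCP to the fingertips, in mm); z points along the fingers, y is the line along which they close (so a half turn about z gives the same grasp; the last joint's range is limited). The gripper opens to 85 mm and grips with 20 to 120 N. Pads are 22 mm wide; open, the fingers measure 114 mm over their backs; the gripper's body (76 mm by 85 mm) begins 54 mm behind the grasp point. The pads swing forward as they close: fully open they stand 13 mm farther back than shut.
Start: joints at [-1.238, 0.353, 1.633, -0, 1.155, -0.002], TCP at [205.361, -590.301, 248.281] pointing down, gripper open.
Joint ranges: [-2.63, 2.63], [-0.92, 2.1], [0.06, 2.66], [-1.3, 4.44], [0, 2.69], [-3.02, 3.02]. Speed limits (rad/s): [2.22, 2.22, 2.79, 3.14, 3.14, 3.14].

### API

Orientations are given as a rotation vector (axis times angle).
In Python, from bench import robot, eyes, order gives the robot as it stands.
- The arm moves only by the tool play_rows, never from a script. Its argument "deltas" is a list of rows, each a list of 2 entries, a list of its own where there are three numbers: the shift along the tool's x, y, z in mm, then the turn, a rotation vector about the tool's x, y, z in rad. In form: [[[x, y, z], [ax, ay, az]], ...]. A call has 1 to 5 rows; each row is the pose to reach, as a shift and turn from the pose commanded when the call began, along the tool's axes at that moment; what a row does not reach only later rows make up. A row lasts 1/10 s, in which the tool goes at most 50 mm and 8.59 degrees, less where a joint would pass 70% of its speed; a pose out of reach is approached as far as the arm can. A call with a gripper value outside its range is refused whole. "grip" is the opening in per cent of the stroke, from 0 (shut) to 100 (fully open), set as the call begins (left out, the last holds). The fingers move at their own pace and stop on an object; "squeeze" is the grip in N (left out, the last holds). Time passes only in rows, so rows that repeat a pose let the fingers close. It gives the time, the measured TCP pose, the force, the opening and the grip force at its end, in the units of the state.
- robot.get_obs(): the state, without advancing time (a new reading comes with each control period).
- eyes.snapshot(name): name is "side" or "top" or "wrist"; returns a dict with "color" (384x512x3 uint8, red, green, blue), "mtx" (3x3 intrinsics, pixels), "R" (3x3) and "t" (3): a world point X has camera coordinates R X + t. Camera axes: x right, y down, z forward; pixel columns grow to the right and rows downward; lengths in mm; the calibration is good to about 2 mm. A picture is of the moment at which its call begins. There is no depth.
- order.sign_off(): hands the job in; it is judged then, once.
The state is a dict: "time": time; "joint_pos": joint angles; "qd": joint speeds; "joint_torque": joint torques, N m; "ee_pos": TCP position; "eef_rot": TCP orientation; "force": force on the tool from outside, world axes, zero at the start; "ft_torque": the same for the moment, N m; "grip_width": finger opening in mm; "finger_force": force on a finger pad.
Only numpy, scipy, OpenCV 4.12 (cv2) and the standard library are available. Lean on these libraries where they do the work, as an engineer would, in place of code of your own. Each camera call takes 0.05 s, during which the arm holds its last target. There are 200 camera calls.

## Working session

There is one attempt and no reset: what is moved stays moved. The work goes in short steps, Python scripts to look and compute and a tool call to move; the robot and the scene stay as the last step left them, time stands still between calls to the robot, and variables do not carry over. Pictures are saved under pics/ and viewed, at most 14 in all, crops included, and the job is handed in when it is done.

Besides the shell and the picture viewer there is one more tool, called as a command line: name --argument value ..., lists and objects as JSON in quotes. play_rows: Moves the arm, as the interface text tells. Its arguments: {"type":"object","properties":{"deltas":{"type":"array","items":{"type":"array"}},"grip":{"type":"number"},"squeeze":{"type":"number"}},"required":["deltas"]}

```bash
ls; mkdir -p pics
python3 - <<'E'
from bench import robot, eyes
import cv2,pickle
print(robot.get_obs())
for n in ["top","side"]:
    s=eyes.snapshot(n); pickle.dump(s,open(f'pics/{n}0.pkl','wb'))
    cv2.imwrite(f'pics/{n}0.png',cv2.resize(s['color'][:,:,::-1],(800,600),interpolation=cv2.INTER_CUBIC))
    print(n,s['mtx'],s['R'],s['t'])
E
```

```text
pics
{'time': 0.0, 'joint_pos': array([-1.23841503e+00,  3.53643479e-01,  1.63414043e+00, -1.59203505e-05,
        1.15517784e+00, -2.41853735e-03]), 'qd': array([-8.18978778e-05, -8.47636480e-04, -9.88048079e-04,  2.18169481e-03,
       -5.19609615e-04, -1.57341181e-03]), 'joint_torque': array([-4.97267156e-04, -6.05256200e+01, -3.42063046e+01,  1.19025794e-04,
        9.44151543e-03,  4.06134041e-05]), 'ee_pos': array([ 205.20071728, -589.8786992 ,  247.5618773 ]), 'eef_rot': array([-3.09634637e+00, -5.23234926e-01,  3.75596349e-04]), 'force': array([-0.22182287,  0.4412089 ,  0.43578978]), 'ft_torque': array([ 0.0192857 , -0.02440467, -0.02461918]), 'finger_force': 0.0, 'grip_width': 85.56819739181924}
top [[358.6208741    0.         256.96576104]
 [  0.         358.6208741  195.42142466]
 [  0.           0.           1.        ]] [[ 0.01886524 -0.99969241  0.01609942]
 [-0.9891234  -0.02101026 -0.14557976]
 [ 0.14587323 -0.01317791 -0.98921552]] [ -40.24631946  594.85978247 1282.98371064]
side [[401.95123471   0.         255.40532058]
 [  0.         401.95123471 195.65846547]
 [  0.           0.           1.        ]] [[-0.70382809 -0.71021388  0.01490829]
 [-0.36551041  0.34406902 -0.86488071]
 [ 0.60912081 -0.61417648 -0.50175601]] [411.65096212 317.06456699 935.09298096]
```

View pics/top0.png

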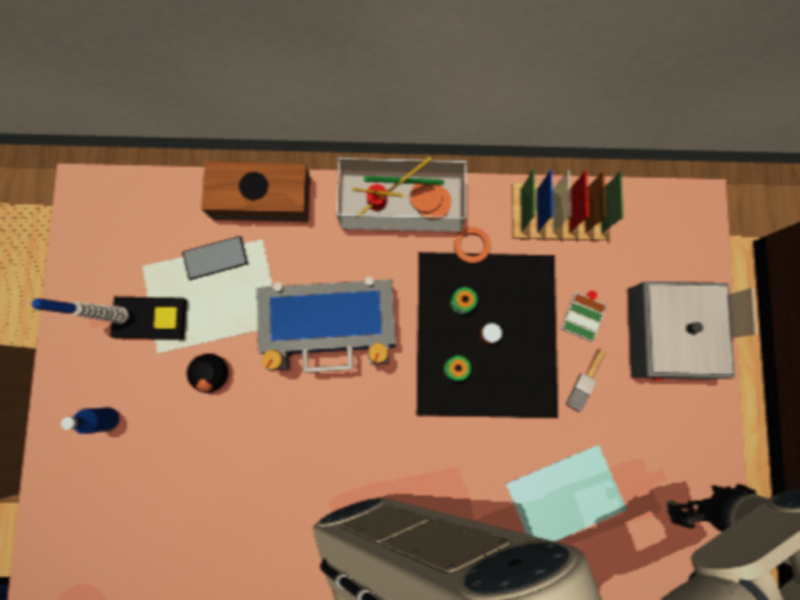

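View pics/side0.png

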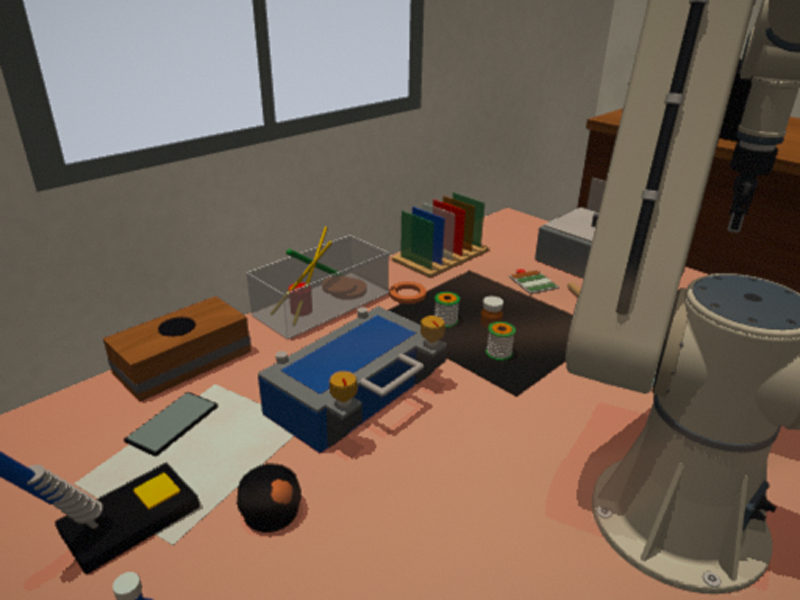

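The top view shows the lid shut. The knobs are at about (272,360) and (378,353), the bar at (328,368), the spools at (464,299) and (457,368), and the jar at (492,333), all in 800x600 pixels. The arm may hide more spools.

```bash
cat > h.py <<'E'
import numpy as np, cv2, pickle
from scipy.spatial.transform import Rotation as Ro
def ray(s,px):
    d=np.linalg.solve(s['mtx'],[px[0],px[1],1.]); return -s['R'].T@s['t'], s['R'].T@d
def onz(s,px,z):
    o,d=ray(s,px); return o+d*(z-o[2])/d[2]
def proj(s,X):
    c=s['R']@np.array(X,float)+s['t']; p=s['mtx']@c; return p[:2]/p[2]
def tri(s1,p1,s2,p2):
    o1,d1=ray(s1,p1);o2,d2=ray(s2,p2);d1/=np.linalg.norm(d1);d2/=np.linalg.norm(d2)
    a=np.linalg.lstsq(np.c_[d1,-d2],o2-o1,rcond=None)[0]
    A=o1+a[0]*d1;B=o2+a[1]*d2
    return (A+B)/2,np.linalg.norm(A-B)
def blobs(s,lo,hi,amin=15):
    m=cv2.inRange(cv2.cvtColor(s['color'],cv2.COLOR_RGB2HSV),np.array(lo),np.array(hi))
    n,l,st,c=cv2.connectedComponentsWithStats(m)
    return [(c[i].round(1),st[i].tolist()) for i in range(1,n) if st[i][4]>=amin]
E
python3 - <<'E'
from h import *
t=pickle.load(open('pics/top0.pkl','rb'));s=pickle.load(open('pics/side0.pkl','rb'))
for n,im,lo,hi in [('green',t,(45,120,60),(75,255,255)),('green side',s,(45,120,60),(75,255,255)),('brass',t,(14,140,100),(24,255,255)),('brass side',s,(14,140,80),(24,255,255)),('blue',t,(105,120,50),(125,255,255))]:
    print(n)
    for c,st in blobs(im,lo,hi): print(c,st)
k=1/1.5625
for nm,p,z in [('kl',(272,360),122),('kr',(378,353),122),('sa',(464,299),60),('sb',(457,368),60),('jar',(492,333),60),('bar l',(304,370),85),('bar r',(352,367),85),('hl',(257,289),89),('hr',(392,281),89),('brush',(587,380),5)]:
    print(nm,onz(t,(p[0]*k,p[1]*k),z).round(0))
cv2.imwrite('pics/c1.png',cv2.resize(t['color'][170:260,150:370,::-1],(792,324),interpolation=cv2.INTER_CUBIC))
E
```

```text
green
[243.8 114.2] [234, 113, 22, 4, 58]
[271.9 115.8] [261, 114, 22, 4, 51]
[340.4 127.2] [340, 117, 2, 21, 34]
[297.3 190.4] [288, 183, 18, 17, 94]
[375.3 199.6] [368, 196, 15, 8, 29]
[370.4 211. ] [363, 208, 16, 7, 25]
[292.1 234.9] [284, 227, 18, 17, 111]
green side
[286.1 191. ] [278, 187, 17, 8, 45]
[320.9 210.5] [312, 206, 18, 10, 55]
brass
[236.4 124.2] [0, 93, 512, 130, 8081]
[243.7 122.7] [227, 118, 30, 8, 59]
[330.1 128. ] [328, 125, 5, 7, 27]
[356.1 147.8] [328, 139, 62, 15, 462]
[297.3 191. ] [293, 186, 10, 11, 75]
[483.9 265.7] [472, 214, 22, 105, 1063]
[241.8 225.5] [236, 220, 13, 13, 122]
[173.7 229.8] [167, 224, 14, 13, 125]
[381.2 230.7] [376, 224, 11, 15, 68]
[293.  235.1] [288, 230, 11, 11, 82]
[  4.3 339. ] [0, 317, 12, 52, 382]
[496.  367.3] [494, 364, 4, 9, 21]
brass side
[389.5  75.8] [383, 73, 13, 7, 29]
[506.4  90.9] [498, 76, 14, 28, 164]
[463.2  91.5] [459, 89, 9, 6, 28]
[200.6 166. ] [186, 145, 26, 41, 156]
[283.3 166.2] [251, 157, 62, 19, 291]
[367.5 183.7] [364, 181, 7, 7, 19]
[286.  190.2] [281, 188, 11, 6, 43]
[133.2 200.5] [113, 190, 36, 25, 264]
[276.3 206.1] [269, 202, 16, 10, 104]
[ 93.2 217.5] [67, 207, 61, 24, 375]
[321.  209.9] [315, 207, 13, 7, 55]
[ 90.1 228.1] [86, 225, 11, 8, 30]
[219.  242.9] [211, 238, 17, 11, 138]
[ 99.9 318.6] [85, 312, 30, 14, 77]
blue
[351.7 126. ] [351, 110, 3, 29, 59]
[207.9 201.6] [173, 186, 71, 32, 1903]
[ 33.8 195.3] [21, 192, 27, 8, 129]
[ 55.8 269. ] [49, 262, 14, 15, 153]
kl [457. 254. 122.]
kr [477.  22. 122.]
sa [ 611. -174.   60.]
sb [ 450. -159.   60.]
jar [ 533. -240.   60.]
bar l [438. 189.  85.]
bar r [447.  81.  85.]
hl [620. 303.  89.]
hr [645.  -5.  89.]
brush [ 429. -478.    5.]
```

View pics/c1.png

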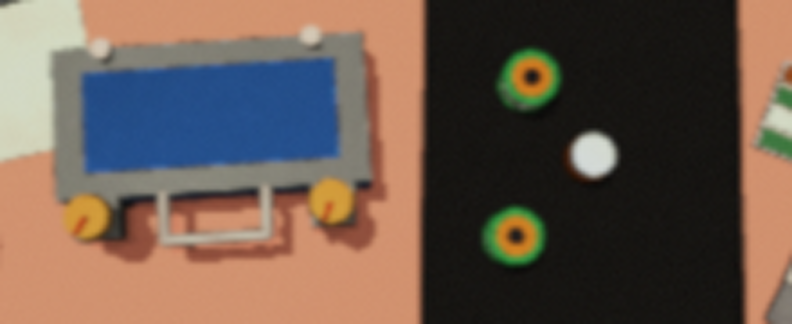

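The crop confirms the layout: the knobs with red lines, the bar between them, and two spools beside the jar. Next I fuse the two views.

Run:
```python
from h import *
t=pickle.load(open('pics/top0.pkl','rb'));s=pickle.load(open('pics/side0.pkl','rb'))
for n,a,b in [('kl',(173.7,229.8),(219,243.5)),('kr',(241.8,225.5),(276.3,206.6)),('sa',(297.3,190.6),(286,190.6)),('sb',(292.5,235),(321,210.2))]:
    P,e=tri(t,a,s,b);print(n,P.round(1),e.round(1))
kl=onz(t,(173.7,229.8),138);kr=onz(t,(241.8,225.5),138);print(kl,kr,np.linalg.norm(kl-kr))
d=(kl-kr)/np.linalg.norm(kl-kr);yaw=np.arctan2(-d[0],d[1]);m=(kl+kr)/2;x=np.array([np.cos(yaw),np.sin(yaw),0])
print('yaw',yaw,'hinge',m+170*x,'bar',m-25*x,'boxc',m+95*x)
bar=m-25*x;bar[2]=89
for q in (bar+50*d,bar-50*d,bar,m+170*x+155*d-[0,0,49],m+170*x-155*d-[0,0,49]): print('top800',proj(t,q)*1.5625,'side800',proj(s,q)*1.5625)
for p in ((297.3,190.6),(292.5,235)):print(onz(t,p,60))
```

```text
kl [459.2 252.6 136.5] 1.8
kr [478.4  23.1 137.5] 2.2
sa [ 614.3 -176.3   57.1] 0.8
sb [ 451.4 -159.3   59.1] 1.2
[458.47124267 251.65169809 138.        ] [477.51725137  22.40730328 138.        ] 230.03422135905737
yaw 0.08289130566976598 hinge [637.41054902 151.10489113 138.        ] bar [443.08008496 134.95959033 138.        ] boxc [562.66806285 144.89516005 138.        ]
top800 [305.51346911 369.49704077] side800 [382.71296617 391.8564698 ]
top800 [350.11381671 366.65566054] side800 [420.41958187 365.61528064]
top800 [327.83599138 368.07492689] side800 [402.14590559 378.33249185]
top800 [256.17650659 286.85722891] side800 [257.80727662 373.5182637 ]
top800 [391.43693129 278.75987955] side800 [378.45697027 306.33152511]
[ 614.18344056 -175.70692134   60.        ]
[ 451.82668992 -158.78784785   60.        ]
```

```bash
cat >> h.py <<'E'
def go(pos,yaw=None,n=1):
    """shift/turn in tool axes to put the TCP at pos, tool down, closing line (tool y) at world angle yaw"""
    from bench import robot
    o=robot.get_obs();R=Ro.from_rotvec(o['eef_rot'])
    sh=R.inv().apply(np.array(pos,float)-o['ee_pos'])
    print('t',round(o['time'],1),'tcp',o['ee_pos'].round(1),'j',o['joint_pos'].round(2),'F',o['force'].round(1),'w',round(o['grip_width'],1))
    if yaw is not None:
        y=np.array([np.cos(yaw),np.sin(yaw),0]);z=np.array([0,0,-1.]);T=Ro.from_matrix(np.c_[np.cross(y,z),y,z])
        print('turn',(R.inv()*T).as_rotvec().round(4), 'j6 end',round(np.arctan2(pos[1],pos[0])-yaw,2))
    print('shift',sh.round(1))
E
python3 -c "
from h import *
go((443,135,220),0.083)"
```

```text
t 0.1 tcp [ 205.2 -589.9  247.6] j [-1.24  0.35  1.63 -0.    1.16 -0.  ] F [ 0.6 -0.1 -0.8] w 85.4
turn [-1.100e-03 -8.000e-04 -1.319e+00] j6 end 0.21
shift [ 462.8 -606.5   28.4]
```

play_rows --deltas '[[[38, -50, 2], [0, 0, 0]], [[77, -101, 5], [0, 0, 0]], [[116, -152, 7], [0, 0, 0]], [[116, -152, 7], [0, 0, 0]], [[116, -152, 7], [0, 0, 0]]]' --grip 40

```text
time: 0.6
ee_pos: [265.3, -404.0, 240.6]
eef_rot: [-3.094, -0.527, 0.001]
force: [-0.4, -0.6, 0.2]
grip_width: 34.1
finger_force: 0.0
```

play_rows --deltas '[[[38, -50, 2], [0, 0, 0]], [[77, -101, 5], [0, 0, 0]], [[116, -152, 7], [0, 0, 0]], [[116, -152, 7], [0, 0, 0]], [[116, -152, 7], [0, 0, 0]]]'

```text
time: 1.1
ee_pos: [325.1, -223.5, 234.0]
eef_rot: [-3.095, -0.529, 0.0]
force: [0.3, -0.4, 0.8]
grip_width: 34.4
finger_force: 0.0
```

play_rows --deltas '[[[38, -50, 2], [0, 0, 0]], [[77, -101, 5], [0, 0, 0]], [[116, -152, 7], [0, 0, 0]], [[116, -152, 7], [0, 0, 0]], [[116, -152, 7], [0, 0, 0]]]'

```text
time: 1.6
ee_pos: [385.8, -42.3, 227.4]
eef_rot: [-3.096, -0.53, -0.002]
force: [-0.1, -0.9, 0.2]
grip_width: 34.4
finger_force: 0.0
```

play_rows --deltas '[[[38, -50, 2], [0, 0, 0]], [[77, -101, 5], [0, 0, 0]], [[116, -152, 7], [0, 0, 0]], [[116, -152, 7], [0, 0, 0]], [[116, -152, 7], [0, 0, 0]]]'

```text
time: 2.1
ee_pos: [446.3, 139.0, 220.3]
eef_rot: [-3.096, -0.527, -0.003]
force: [0.4, -0.9, -0.6]
grip_width: 34.4
finger_force: 0.0
```

play_rows --deltas '[[[0, 0, 0], [0, 0, -0.15]], [[0, 0, 0], [0, 0, -0.3]], [[0, 0, 0], [0, 0, -0.45]], [[0, 0, 0], [0, 0, -0.6]], [[0, 0, 0], [0, 0, -0.66]]]'

```text
time: 2.6
ee_pos: [444.4, 134.5, 220.2]
eef_rot: [2.757, 1.505, -0.001]
force: [1.3, 0.9, -0.0]
grip_width: 33.7
finger_force: 0.0
```

play_rows --deltas '[[[0, 0, 0], [0, 0, -0.15]], [[0, 0, 0], [0, 0, -0.3]], [[0, 0, 0], [0, 0, -0.45]], [[0, 0, 0], [0, 0, -0.6]], [[0, 0, 0], [0, 0, -0.66]]]'

```text
time: 3.1
ee_pos: [444.3, 134.5, 220.2]
eef_rot: [2.121, 2.317, -0.001]
force: [1.1, -0.2, -0.2]
grip_width: 33.9
finger_force: 0.0
```

Run:
```python
from h import *
from bench import eyes
ims=[]
for n in ["top","wrist"]:
    s=eyes.snapshot(n); pickle.dump(s,open(f'pics/{n}1.pkl','wb')); ims.append(s['color'][:,:,::-1])
cv2.imwrite('pics/v1.png',cv2.resize(np.vstack(ims),(450,675)) if 0 else cv2.resize(np.hstack(ims),(800,300),interpolation=cv2.INTER_AREA))
bar=np.array([443,135,89]);d=np.array([-.083,.9966,0])
for q in (-40,0,40): print(proj(s,bar+q*d)*300/384)
t=pickle.load(open('pics/top1.pkl','rb'))
print(blobs(t,(45,120,60),(75,255,255)))
go((443,135,88),0.083)
```

```text
[201.95134175 179.43825112]
[202.13669875 146.10536203]
[202.33807003 109.89261488]
[(array([243.9, 114.2]), [234, 113, 22, 4, 56]), (array([272.2, 115.8]), [261, 114, 22, 4, 50]), (array([340.4, 127.2]), [340, 117, 2, 21, 35]), (array([297.3, 190.4]), [288, 183, 18, 17, 94]), (array([375.1, 199.4]), [367, 196, 16, 8, 31]), (array([370.2, 211. ]), [363, 208, 16, 7, 24]), (array([292.1, 235. ]), [284, 227, 18, 17, 112])]
t 3.2 tcp [444.3 134.7 220.2] j [ 0.29  0.13  1.99 -0.    1.01  0.21] F [ 0.2  0.3 -0.6] w 34.2
turn [-0.0001  0.0006  0.0004] j6 end 0.21
shift [  0.5  -1.3 132.2]
```

View pics/v1.png

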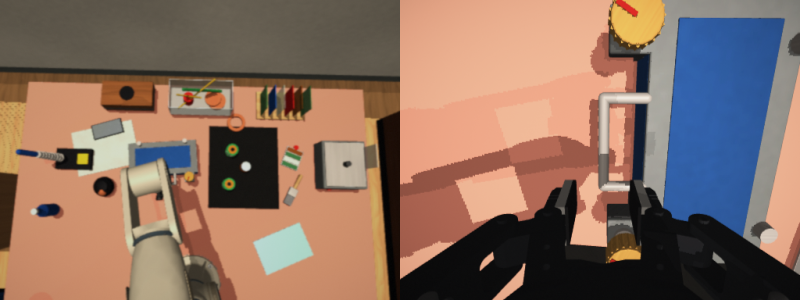

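The right-hand view has the bar at column ~204, where I predicted 202. The top view shows only two spools, with nothing else where the arm had been hiding the bench. Descending and gripping.

play_rows --deltas '[[[0, -1, 40], [0, 0, 0]], [[0, -1, 80], [0, 0, 0]], [[0, -1, 110], [0, 0, 0]], [[0, -1, 132], [0, 0, 0]], [[0, -1, 132], [0, 0, 0]]]'

```text
time: 3.7
ee_pos: [441.2, 134.7, 85.9]
eef_rot: [-2.127, -2.308, 0.007]
force: [0.0, 0.1, -0.5]
grip_width: 34.5
finger_force: 0.0
```

play_rows --deltas '[[[0, 0, 0], [0, 0, 0]], [[0, 0, 0], [0, 0, 0]], [[0, 0, 0], [0, 0, 0]], [[0, 0, 0], [0, 0, 0]], [[0, 0, 0], [0, 0, 0]]]' --grip 0 --squeeze 35

```text
time: 4.2
ee_pos: [444.8, 136.1, 90.0]
eef_rot: [2.124, 2.31, 0.005]
force: [3.6, -3.7, -4.4]
grip_width: 10.8
finger_force: 34.2
```

Run:
```python
from h import *
from bench import robot
o=robot.get_obs();R=Ro.from_rotvec(o['eef_rot']);print(o['time'],o['ee_pos'],o['force'],o['grip_width'],o['finger_force'])
# arc about hinge from bar; shift along box x and z
p0=np.array([443,135,89.]);ex=np.array([np.cos(.083),np.sin(.083),0])
prev=0
for a in np.arange(.1,1.71,.1):
    print(round(a,2),round(195*(1-np.cos(a)),1),round(195*np.sin(a),1))
print(R.as_matrix().round(3))
```

```text
4.2 [444.8368269  136.12640802  89.96327739] [ 3.55229107 -3.74806012 -4.35892875] 10.832858008015561 34.24103379249573
0.1 1.0 19.5
0.2 3.9 38.7
0.3 8.7 57.6
0.4 15.4 75.9
0.5 23.9 93.5
0.6 34.1 110.1
0.7 45.9 125.6
0.8 59.1 139.9
0.9 73.8 152.7
1.0 89.6 164.1
1.1 106.5 173.8
1.2 124.3 181.7
1.3 142.8 187.9
1.4 161.9 192.2
1.5 181.2 194.5
1.6 200.7 194.9
1.7 220.1 193.4
[[-0.084  0.996  0.004]
 [ 0.996  0.084  0.   ]
 [-0.     0.004 -1.   ]]
```

play_rows --deltas '[[[0, 1, -19.5], [0, 0, 0]], [[0, 3.9, -38.7], [0, 0, 0]], [[0, 8.7, -57.6], [0, 0, 0]], [[0, 15.4, -75.9], [0, 0, 0]], [[0, 23.9, -93.5], [0, 0, 0]]]'

```text
time: 4.7
ee_pos: [470.6, 138.4, 184.9]
eef_rot: [2.122, 2.308, 0.012]
force: [20.5, 0.0, -17.6]
grip_width: 10.6
finger_force: 33.9
```

play_rows --deltas '[[[0, 4.9, -8.5], [0, 0, 0]], [[0, 10.2, -16.6], [0, 0, 0]], [[0, 15.9, -24.5], [0, 0, 0]], [[0, 22, -32.1], [0, 0, 0]], [[0, 28.5, -39.2], [0, 0, 0]]]'

```text
time: 5.2
ee_pos: [497.8, 140.7, 222.7]
eef_rot: [2.124, 2.309, 0.008]
force: [13.4, 0.8, -17.5]
grip_width: 10.8
finger_force: 33.9
```

Run:
```python
from h import *
from bench import eyes
go((500,139,235),.083)
s=eyes.snapshot('side');cv2.imwrite('pics/s2.png',s['color'][100:330,100:420,::-1])
```

```text
t 5.2 tcp [497.8 140.7 222.7] j [ 0.27  0.21  1.89 -0.    1.03  0.19] F [ 13.4   0.8 -17.5] w 10.8
turn [ 0.0068 -0.0003  0.0005] j6 end 0.19
shift [ -1.8   2.1 -12.3]
```

View pics/s2.png

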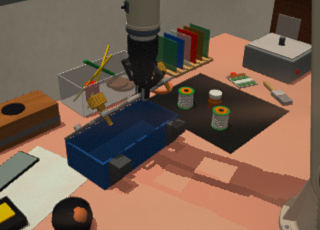

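Lid is about 0.77 rad open and held. Continuing along the arc.

```bash
python3 -c "
import numpy as np
for a0 in (.75,1.15,1.5):
  print(a0,[(round(195*(np.cos(a0)-np.cos(a)),1),round(-195*(np.sin(a)-np.sin(a0)),1)) for a in a0+.08*np.arange(1,6)])
"
```

```text
0.75 [(np.float64(11.1), np.float64(-11.0)), (np.float64(23.0), np.float64(-21.0)), (np.float64(35.7), np.float64(-30.1)), (np.float64(49.1), np.float64(-38.1)), (np.float64(63.0), np.float64(-45.1))]
1.15 [(np.float64(14.5), np.float64(-5.8)), (np.float64(29.4), np.float64(-10.4)), (np.float64(44.6), np.float64(-13.8)), (np.float64(60.0), np.float64(-16.0)), (np.float64(75.6), np.float64(-17.0))]
1.5 [(np.float64(15.6), np.float64(-0.5)), (np.float64(31.2), np.float64(0.3)), (np.float64(46.6), np.float64(2.3)), (np.float64(61.9), np.float64(5.5)), (np.float64(76.8), np.float64(10.0))]
```

play_rows --deltas '[[[0, 11, -11], [0, 0, 0]], [[0, 23, -21], [0, 0, 0]], [[0, 35.7, -30], [0, 0, 0]], [[0, 49, -38], [0, 0, 0]], [[0, 63, -45], [0, 0, 0]]]'

```text
time: 5.75
ee_pos: [557.6, 145.7, 267.7]
eef_rot: [-2.127, -2.312, 0.0]
force: [-0.6, 0.2, -4.2]
grip_width: 10.8
finger_force: 34.5
```

play_rows --deltas '[[[0, 14.5, -6], [0, 0, 0]], [[0, 29.4, -10], [0, 0, 0]], [[0, 44.6, -14], [0, 0, 0]], [[0, 60, -16], [0, 0, 0]], [[0, 75.6, -17], [0, 0, 0]]]'

```text
time: 6.25
ee_pos: [633.4, 152.1, 285.3]
eef_rot: [2.126, 2.312, 0.002]
force: [-0.9, -0.2, -0.4]
grip_width: 10.6
finger_force: 35.3
```

```bash
python3 -c "
from h import *
x=637.4+195*np.sin(.1)*1
go((657,152,280),.083)"
```

```text
t 6.2 tcp [633.4 152.1 285.3] j [0.23 0.36 1.53 0.   1.24 0.15] F [-0.9 -0.2 -0.4] w 10.6
turn [ 0.0013 -0.0002  0.0004] j6 end 0.14
shift [-2.  23.5  5.4]
```

play_rows --deltas '[[[0, 8, 0], [0, 0, 0]], [[0, 16, 0.5], [0, 0, 0]], [[0, 22, 1], [0, 0, 0]], [[0, 27, 1.5], [0, 0, 0]], [[0, 27, 1.5], [0, 0, 0]]]'

```text
time: 6.75
ee_pos: [661.3, 154.4, 283.7]
eef_rot: [2.125, 2.31, 0.004]
force: [0.3, -0.6, 6.1]
grip_width: 10.4
finger_force: 36.6
```

play_rows --deltas '[[[0, 0, 0], [0, 0, 0]], [[0, 0, 0], [0, 0, 0]], [[0, 0, 0], [0, 0, 0]], [[0, 0, 0], [0, 0, 0]], [[0, 0, 0], [0, 0, 0]]]' --grip 40

```text
time: 7.25
ee_pos: [659.9, 154.6, 281.4]
eef_rot: [-2.126, -2.313, 0.0]
force: [-0.3, 0.2, 1.0]
grip_width: 34.4
finger_force: 0.0
```

play_rows --deltas '[[[0, 0, -20], [0, 0, 0]], [[0, 0, -45], [0, 0, 0]], [[0, 0, -70], [0, 0, 0]], [[0, 0, -70], [0, 0, 0]], [[0, 0, -70], [0, 0, 0]]]'

```text
time: 7.75
ee_pos: [660.1, 154.6, 351.7]
eef_rot: [2.126, 2.312, 0.001]
force: [-0.5, 0.6, -0.9]
grip_width: 34.3
finger_force: 0.0
```

Run:
```python
from h import *
from bench import eyes
ims=[]
for n in ["top","side"]:
    s=eyes.snapshot(n); pickle.dump(s,open(f'pics/{n}2.pkl','wb')); ims.append(s['color'][:,:,::-1])
    print(n,[b for b in blobs(s,(45,120,60),(75,255,255)) if b[0][1]>180])
cv2.imwrite('pics/v2.png',cv2.resize(np.hstack(ims),(800,300),interpolation=cv2.INTER_AREA))
go((614,-176,250),0)
```

```text
top [(array([297.3, 190.4]), [288, 183, 18, 17, 94]), (array([375.4, 199.6]), [368, 196, 15, 8, 27]), (array([370.2, 211. ]), [363, 208, 16, 7, 28]), (array([292.1, 235. ]), [284, 227, 18, 17, 111])]
side [(array([286. , 190.9]), [278, 187, 17, 8, 46]), (array([283.2, 207.6]), [278, 205, 12, 5, 17]), (array([320.9, 210.6]), [312, 206, 18, 10, 56])]
t 7.8 tcp [659.5 154.5 350.2] j [ 0.23  0.37  1.39 -0.    1.39  0.14] F [ 0.  -0.4 -0.8] w 34.6
turn [-0.0018  0.0003  0.084 ] j6 end -0.28
shift [-325.5  -72.9  100.4]
```

View pics/v2.png

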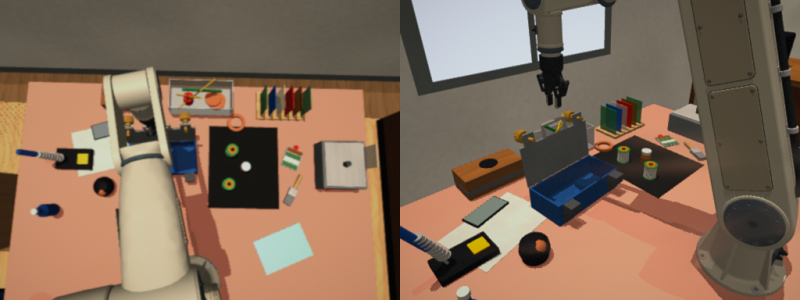

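The lid stands back on its stop, clear of the gripper. The two spools haven't moved, so I'm going to spool A at (614,-176).

play_rows --deltas '[[[-45, -10, 0], [0, 0, 0]], [[-90, -20, 0], [0, 0, 0]], [[-135, -30, 0], [0, 0, 0]], [[-163, -36, 0], [0, 0, 0]], [[-163, -36, 0], [0, 0, 0]]]' --grip 100

```text
time: 8.35
ee_pos: [636.8, -14.4, 350.2]
eef_rot: [-2.13, -2.308, 0.004]
force: [-0.3, 0.7, 0.2]
grip_width: 85.2
finger_force: 0.0
```

play_rows --deltas '[[[-45, -10, 0], [0, 0, 0]], [[-90, -20, 0], [0, 0, 0]], [[-135, -30, 0], [0, 0, 0]], [[-163, -37, 0], [0, 0, 0]], [[-163, -37, 0], [0, 0, 0]]]'

```text
time: 8.85
ee_pos: [613.9, -179.0, 350.3]
eef_rot: [-2.129, -2.309, 0.002]
force: [-0.3, 0.3, -0.5]
grip_width: 85.3
finger_force: 0.0
```

play_rows --deltas '[[[0, 0, 45], [0, 0, 0]], [[0, 0, 90], [0, 0, 0]], [[0, 0, 135], [0, 0, 0]], [[0, 0, 180], [0, 0, 0]], [[0, 0, 200], [0, 0, 0]]]'

```text
time: 9.35
ee_pos: [612.3, -173.8, 146.3]
eef_rot: [-2.121, -2.309, 0.004]
force: [0.4, -0.3, 0.6]
grip_width: 85.4
finger_force: 0.0
```

Run:
```python
from h import *
from bench import eyes
s=eyes.snapshot('wrist');t=eyes.snapshot('top')
print([b for b in blobs(t,(45,120,60),(75,255,255)) if b[0][1]>180])
for b in blobs(s,(45,120,60),(75,255,255),60)+blobs(s,(8,140,80),(24,255,255),100): print(b, onz(s,b[0],60).round(1))
go((614,-176,40),0.083)
```

```text
[(array([375.5, 199.6]), [368, 196, 15, 8, 30]), (array([370.4, 211.1]), [363, 208, 16, 7, 26])]
(array([100.1, 145.5]), [65, 120, 50, 64, 403]) [ 497.4 -140.6   60. ]
(array([ 40.3, 162.1]), [0, 125, 79, 78, 2311]) [ 454.7 -155.9   60. ]
(array([263.3, 197.5]), [226, 154, 76, 86, 2276]) [ 613.4 -168.4   60. ]
(array([ 36.2, 164.3]), [8, 137, 58, 56, 2021]) [ 451.6 -157.8   60. ]
(array([388.8, 199.1]), [367, 176, 76, 71, 612]) [ 704.  -161.8   60. ]
(array([263.2, 203.7]), [236, 178, 55, 53, 1843]) [ 613.7 -173.1   60. ]
(array([443.6, 225.3]), [391, 182, 80, 77, 1181]) [ 748.3 -178.3   60. ]
(array([178.3, 238.3]), [143, 220, 56, 53, 1108]) [ 552.4 -205.9   60. ]
t 9.4 tcp [ 612.4 -174.   147.1] j [-0.28  0.48  1.69  0.    0.98 -0.36] F [-0.6  1.3  0.1] w 85.3
turn [-0.007  -0.0032  0.0019] j6 end -0.36
shift [ -2.5   2.2 107.1]
```

play_rows --deltas '[[[0, 1, 35], [0, 0, 0]], [[0, 1.5, 70], [0, 0, 0]], [[0, 1.5, 95], [0, 0, 0]], [[0, 1.5, 106], [0, 0, 0]], [[0, 1.5, 106], [0, 0, 0]]]'

```text
time: 9.95
ee_pos: [616.2, -175.5, 45.1]
eef_rot: [-2.125, -2.312, 0.001]
force: [-0.1, -0.3, -0.1]
grip_width: 85.1
finger_force: 0.0
```

play_rows --deltas '[[[0, 0, 0], [0, 0, 0]], [[0, 0, 0], [0, 0, 0]], [[0, 0, 0], [0, 0, 0]], [[0, 0, 0], [0, 0, 0]], [[0, 0, 0], [0, 0, 0]]]' --grip 0 --squeeze 45

```text
time: 10.45
ee_pos: [617.2, -176.5, 47.5]
eef_rot: [2.125, 2.311, 0.002]
force: [-1.2, 1.9, 6.0]
grip_width: 54.8
finger_force: 46.8
```

play_rows --deltas '[[[0, 0, -30], [0, 0, 0]], [[0, 0, -60], [0, 0, 0]], [[0, 0, -90], [0, 0, 0]], [[0, 0, -120], [0, 0, 0]], [[0, 0, -140], [0, 0, 0]]]'

```text
time: 10.95
ee_pos: [616.8, -176.5, 188.7]
eef_rot: [2.125, 2.311, 0.002]
force: [-1.0, -0.5, -4.5]
grip_width: 55.0
finger_force: 50.0
```

Run:
```python
from h import *
ex=np.array([np.cos(.083),np.sin(.083)]);ey=np.array([-ex[1],ex[0]]);c=np.array([562.7,144.9])
for v in (-90,90): print(c-8*ex+v*ey)
p=c-8*ex-90*ey
go((*p,180),0.083)
```

```text
[562.18896633  54.54658919]
[547.26611404 233.92693505]
t 10.9 tcp [ 616.8 -176.5  188.7] j [-0.28  0.44  1.65  0.    1.05 -0.36] F [-1.  -0.5 -4.5] w 55.0
turn [0.0029 0.0011 0.0008] j6 end 0.01
shift [234.8 -35.1   8.4]
```

play_rows --deltas '[[[25, -4, 0], [0, 0, 0]], [[60, -9, 0], [0, 0, 0]], [[95, -14, 0], [0, 0, 0]], [[130, -19, 0], [0, 0, 0]], [[150, -22, 0], [0, 0, 0]]]'

```text
time: 11.45
ee_pos: [580.7, -26.4, 186.2]
eef_rot: [-2.125, -2.313, -0.001]
force: [0.7, -0.2, -3.8]
grip_width: 55.0
finger_force: 50.2
```

play_rows --deltas '[[[35, -5, 0], [0, 0, 0]], [[65, -10, 0], [0, 0, 0]], [[85, -13, 0], [0, 0, 0]], [[85, -13, 0], [0, 0, 0]], [[85, -13, 0], [0, 0, 0]]]'

```text
time: 11.95
ee_pos: [561.6, 55.1, 186.1]
eef_rot: [2.124, 2.313, 0.001]
force: [-0.3, -1.3, -3.2]
grip_width: 54.7
finger_force: 50.2
```

Run:
```python
from h import *
go((562,54.5,55),0.083)
```

```text
t 11.9 tcp [561.6  55.1 186.1] j [ 0.1   0.33  1.82 -0.    0.99  0.01] F [-0.3 -1.3 -3.2] w 54.7
turn [0.0009 0.0003 0.0022] j6 end 0.01
shift [ -0.6   0.2 131.1]
```

Lower to the floor, release, and rise.

play_rows --deltas '[[[0, 0, 35], [0, 0, 0]], [[0, 0, 70], [0, 0, 0]], [[0, 0, 100], [0, 0, 0]], [[0, 0, 120], [0, 0, 0]], [[0, 0, 125], [0, 0, 0]]]'

```text
time: 12.45
ee_pos: [560.4, 53.8, 58.4]
eef_rot: [-2.126, -2.31, 0.004]
force: [0.1, -0.6, -3.1]
grip_width: 54.9
finger_force: 50.1
```

play_rows --deltas '[[[0, 0, 3], [0, 0, 0]], [[0, 0, 5], [0, 0, 0]], [[0, 0, 6], [0, 0, 0]], [[0, 0, 6], [0, 0, 0]], [[0, 0, 6], [0, 0, 0]]]'

```text
time: 12.95
ee_pos: [562.0, 55.1, 55.2]
eef_rot: [2.126, 2.312, 0.001]
force: [0.1, -0.5, -4.2]
grip_width: 54.6
finger_force: 50.1
```

play_rows --deltas '[[[0, 0, 0], [0, 0, 0]], [[0, 0, 0], [0, 0, 0]], [[0, 0, 0], [0, 0, 0]], [[0, 0, 0], [0, 0, 0]], [[0, 0, 0], [0, 0, 0]]]' --grip 84

```text
time: 13.45
ee_pos: [561.7, 55.0, 54.6]
eef_rot: [2.126, 2.313, 0.0]
force: [0.2, 0.5, -1.6]
grip_width: 71.6
finger_force: 0.0
```

play_rows --deltas '[[[0, 0, -30], [0, 0, 0]], [[0, 0, -75], [0, 0, 0]], [[0, 0, -120], [0, 0, 0]], [[0, 0, -160], [0, 0, 0]], [[0, 0, -160], [0, 0, 0]]]'

```text
time: 13.95
ee_pos: [564.8, 55.3, 220.4]
eef_rot: [2.122, 2.308, 0.011]
force: [1.2, 0.0, -0.4]
grip_width: 71.9
finger_force: 0.0
```

Run:
```python
from h import *
from bench import eyes
s=eyes.snapshot('wrist');t=eyes.snapshot('top');sd=eyes.snapshot('side')
print([b for b in blobs(t,(45,120,60),(75,255,255)) if b[0][1]>180])
print([b for b in blobs(sd,(45,120,60),(75,255,255)) if b[0][1]>180])
for b in blobs(s,(8,140,80),(24,255,255),100): print(b, onz(s,b[0],66).round(1))
go((452,-159,200),0.083)
```

```text
[(array([375.8, 199.6]), [368, 196, 15, 8, 28]), (array([370.4, 211. ]), [363, 208, 16, 7, 26]), (array([292.1, 235. ]), [284, 227, 18, 17, 111])]
[(array([321.1, 210.8]), [312, 206, 18, 10, 55]), (array([247.4, 222.1]), [239, 216, 18, 11, 60]), (array([315.7, 228.1]), [311, 224, 12, 7, 18])]
(array([254.6, 177.4]), [234, 157, 42, 42, 1143]) [560.8  58.7  66. ]
(array([406.9, 366.3]), [394, 348, 25, 36, 516]) [ 751.9 -148.2   66. ]
t 14.1 tcp [561.2  55.  214.1] j [0.09 0.29 1.8  0.   1.05 0.01] F [-0.   0.9 -0. ] w 71.7
turn [-0.0002 -0.      0.001 ] j6 end -0.42
shift [-204.  -126.7   14.2]
```

play_rows --deltas '[[[-40, -25, 0], [0, 0, 0]], [[-80, -50, 0], [0, 0, 0]], [[-120, -75, 0], [0, 0, 0]], [[-160, -99, 0], [0, 0, 0]], [[-182, -113, 0], [0, 0, 0]]]' --grip 100

```text
time: 14.6
ee_pos: [461.5, -137.7, 212.6]
eef_rot: [-2.125, -2.309, 0.003]
force: [0.6, -0.4, -0.6]
grip_width: 85.0
finger_force: 0.0
```

play_rows --deltas '[[[-22, -13, 20], [0, 0, 0]], [[-22, -13, 55], [0, 0, 0]], [[-22, -13, 80], [0, 0, 0]], [[-22, -13, 80], [0, 0, 0]], [[-22, -13, 80], [0, 0, 0]]]'

```text
time: 15.1
ee_pos: [452.4, -158.5, 133.7]
eef_rot: [-2.124, -2.311, 0.002]
force: [0.1, 0.9, -1.1]
grip_width: 85.2
finger_force: 0.0
```

Run:
```python
from h import *
from bench import eyes
s=eyes.snapshot('wrist')
for b in blobs(s,(8,140,80),(24,255,255),100): print(b, onz(s,b[0],60).round(1))
go((452,-159,45),0.083)
```

```text
(array([260.5, 209. ]), [232, 182, 58, 55, 2050]) [ 452.1 -157.8   60. ]
(array([336. , 280.1]), [322, 255, 29, 53, 595]) [ 512.3 -208.4   60. ]
t 15.2 tcp [ 453.2 -158.7  134.6] j [-0.34  0.28  2.04 -0.    0.82 -0.42] F [ 0.2 -0.3  1.2] w 85.1
turn [-0.0008 -0.0003  0.0013] j6 end -0.42
shift [-0.2 -1.1 89.6]
```

play_rows --deltas '[[[0, -1, 35], [0, 0, 0]], [[0, -1, 65], [0, 0, 0]], [[0, -1, 88], [0, 0, 0]], [[0, -1, 88], [0, 0, 0]], [[0, -1, 88], [0, 0, 0]]]'

```text
time: 15.65
ee_pos: [452.8, -159.0, 47.5]
eef_rot: [2.125, 2.313, 0.0]
force: [0.0, -0.4, -0.8]
grip_width: 85.7
finger_force: 0.0
```

play_rows --deltas '[[[0, 0, 0], [0, 0, 0]], [[0, 0, 0], [0, 0, 0]], [[0, 0, 0], [0, 0, 0]], [[0, 0, 0], [0, 0, 0]], [[0, 0, 0], [0, 0, 0]]]' --grip 0 --squeeze 45

```text
time: 16.15
ee_pos: [453.0, -159.3, 48.0]
eef_rot: [2.125, 2.311, 0.001]
force: [-1.4, -0.2, 10.9]
grip_width: 54.8
finger_force: 45.5
```

play_rows --deltas '[[[0, 0, -30], [0, 0, 0]], [[0, 0, -60], [0, 0, 0]], [[0, 0, -90], [0, 0, 0]], [[0, 0, -120], [0, 0, 0]], [[0, 0, -145], [0, 0, 0]]]'

```text
time: 16.65
ee_pos: [452.1, -158.9, 193.7]
eef_rot: [2.125, 2.312, 0.001]
force: [0.4, -0.2, -2.4]
grip_width: 54.8
finger_force: 50.2
```

Run:
```python
from h import *
go((547,234,190),0.083)
```

```text
t 16.6 tcp [ 452.1 -158.9  193.7] j [-0.34  0.19  1.99  0.    0.96 -0.43] F [ 0.4 -0.2 -2.4] w 54.8
turn [0.0014 0.0006 0.001 ] j6 end 0.32
shift [383.6 127.5   3.7]
```

play_rows --deltas '[[[25, 8, 0], [0, 0, 0]], [[60, 20, 0], [0, 0, 0]], [[95, 31, 0], [0, 0, 0]], [[128, 42.5, 0], [0, 0, 0]], [[128, 42.5, 0], [0, 0, 0]]]'

```text
time: 17.15
ee_pos: [484.4, -24.7, 192.1]
eef_rot: [2.123, 2.315, 0.003]
force: [-0.1, 0.4, -3.3]
grip_width: 54.9
finger_force: 50.6
```

play_rows --deltas '[[[35, 12, 0], [0, 0, 0]], [[70, 23, 0], [0, 0, 0]], [[100, 33, 0], [0, 0, 0]], [[128, 42.5, 0], [0, 0, 0]], [[128, 42.5, 0], [0, 0, 0]]]'

```text
time: 17.65
ee_pos: [516.1, 105.6, 192.0]
eef_rot: [2.123, 2.315, 0.003]
force: [-0.2, -1.0, -2.7]
grip_width: 54.8
finger_force: 50.6
```

play_rows --deltas '[[[35, 12, 0], [0, 0, 0]], [[70, 23, 0], [0, 0, 0]], [[100, 33, 0], [0, 0, 0]], [[128, 42.5, 0], [0, 0, 0]], [[128, 42.5, 0], [0, 0, 0]]]'

```text
time: 18.15
ee_pos: [547.8, 236.4, 191.8]
eef_rot: [2.124, 2.315, 0.003]
force: [1.8, -0.2, -3.5]
grip_width: 54.6
finger_force: 50.5
```

Run:
```python
from h import *
go((547,234,55),0.083)
```

```text
t 18.1 tcp [547.8 236.4 191.8] j [0.4  0.37 1.75 0.   1.02 0.32] F [ 1.8 -0.2 -3.5] w 54.6
turn [ 0.0013 -0.001   0.0028] j6 end 0.32
shift [ -2.4  -1.2 136.8]
```

play_rows --deltas '[[[-2, -1, 35], [0, 0, 0]], [[-2, -1, 70], [0, 0, 0]], [[-2, -1, 100], [0, 0, 0]], [[-2, -1, 122], [0, 0, 0]], [[-2, -1, 129], [0, 0, 0]]]'

```text
time: 18.65
ee_pos: [544.4, 230.1, 60.3]
eef_rot: [-2.126, -2.311, 0.007]
force: [-0.4, -0.3, -3.6]
grip_width: 54.9
finger_force: 50.5
```

play_rows --deltas '[[[0, 0, 3], [0, 0, 0]], [[0, 0, 5], [0, 0, 0]], [[0, 0, 6.5], [0, 0, 0]], [[0, 0, 6.5], [0, 0, 0]], [[0, 0, 6.5], [0, 0, 0]]]'

```text
time: 19.15
ee_pos: [546.5, 232.5, 56.7]
eef_rot: [2.126, 2.313, 0.001]
force: [0.1, -0.1, -3.1]
grip_width: 54.5
finger_force: 50.5
```

play_rows --deltas '[[[0, 0, 0], [0, 0, 0]], [[0, 0, 0], [0, 0, 0]], [[0, 0, 0], [0, 0, 0]], [[0, 0, 0], [0, 0, 0]], [[0, 0, 0], [0, 0, 0]]]' --grip 84

```text
time: 19.65
ee_pos: [546.2, 232.4, 56.1]
eef_rot: [2.126, 2.313, 0.0]
force: [0.1, 0.8, -0.1]
grip_width: 71.5
finger_force: 0.0
```

play_rows --deltas '[[[0, 0, -30], [0, 0, 0]], [[0, 0, -75], [0, 0, 0]], [[0, 0, -120], [0, 0, 0]], [[0, 0, -170], [0, 0, 0]], [[0, 0, -220], [0, 0, 0]]]'

```text
time: 20.15
ee_pos: [545.7, 232.1, 277.9]
eef_rot: [-2.126, -2.313, 0.0]
force: [0.6, 0.9, -0.6]
grip_width: 71.6
finger_force: 0.0
```

play_rows --deltas '[[[0, 0, -30], [0, 0, 0]], [[0, 0, -60], [0, 0, 0]], [[0, 0, -85], [0, 0, 0]], [[0, 0, -85], [0, 0, 0]], [[0, 0, -85], [0, 0, 0]]]' --grip 40

```text
time: 20.65
ee_pos: [546.1, 232.3, 361.1]
eef_rot: [2.126, 2.313, 0.001]
force: [0.2, -0.6, 0.3]
grip_width: 34.3
finger_force: 0.0
```

Run:
```python
from h import *
from bench import eyes
s=eyes.snapshot('side');w=eyes.snapshot('wrist');t=eyes.snapshot('top')
print([b for b in blobs(t,(45,120,60),(75,255,255)) if b[0][1]>180])
cv2.imwrite('pics/v3.png',cv2.resize(np.hstack([s['color'],w['color']])[:,:,::-1],(800,300),interpolation=cv2.INTER_AREA))
go((660.5,153,350),0.083)
```

```text
[(array([234.5, 205.2]), [227, 197, 15, 16, 62]), (array([376. , 199.8]), [368, 196, 15, 8, 25]), (array([186.1, 207.5]), [178, 200, 16, 15, 49])]
t 20.8 tcp [545.5 232.1 359.5] j [ 0.4   0.22  1.57 -0.    1.36  0.32] F [-0.9  0.1 -1. ] w 34.3
turn [-0.0023  0.0008  0.0011] j6 end 0.14
shift [-88.4 107.9   9.3]
```

View pics/v3.png

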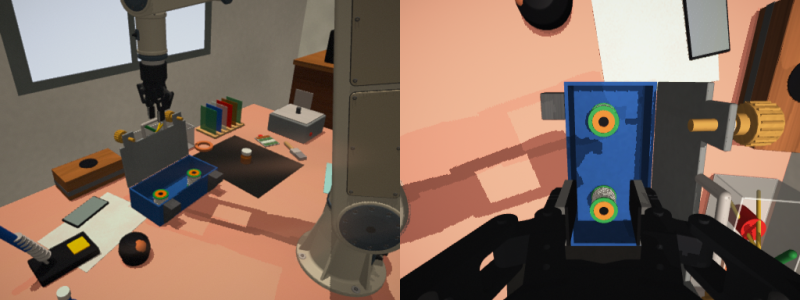

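Both spools stand in the box and no others are in view. Returning to the bar, which is where I released it.

play_rows --deltas '[[[-30, 36, 0], [0, 0, 0]], [[-60, 72, 0], [0, 0, 0]], [[-88, 108, 5], [0, 0, 0]], [[-88, 108, 5], [0, 0, 0]], [[-88, 108, 5], [0, 0, 0]]]'

```text
time: 21.3
ee_pos: [661.1, 152.8, 353.8]
eef_rot: [-2.127, -2.309, 0.004]
force: [-0.5, -0.1, -0.2]
grip_width: 34.4
finger_force: 0.0
```

play_rows --deltas '[[[0, 0, 25], [0, 0, 0]], [[0, 0, 50], [0, 0, 0]], [[0, 0, 72], [0, 0, 0]], [[0, 0, 72], [0, 0, 0]], [[0, 0, 72], [0, 0, 0]]]'

```text
time: 21.8
ee_pos: [660.4, 154.5, 284.3]
eef_rot: [-2.125, -2.313, 0.001]
force: [0.6, 0.6, 0.1]
grip_width: 34.1
finger_force: 0.0
```

play_rows --deltas '[[[0, 0, 0], [0, 0, 0]], [[0, 0, 0], [0, 0, 0]], [[0, 0, 0], [0, 0, 0]], [[0, 0, 0], [0, 0, 0]], [[0, 0, 0], [0, 0, 0]]]' --grip 0 --squeeze 35

```text
time: 22.3
ee_pos: [662.2, 154.2, 286.0]
eef_rot: [2.125, 2.312, 0.005]
force: [1.0, 2.3, 6.6]
grip_width: 10.3
finger_force: 34.5
```

Run:
```python
from h import *
go((660,153,281.5),0.083)
r=lambda a0,a:(round(195*(np.cos(a0)-np.cos(a)),1),round(195*(np.sin(a0)-np.sin(a)),1))
for a0 in (1.69,1.29,.89,.49,.24): print(a0,*[r(a0,a0-.08*k) for k in range(1,6)] if a0>.3 else [r(a0,a0-.05*k) for k in range(1,6)])
```

```text
t 22.3 tcp [662.2 154.2 286. ] j [0.23 0.41 1.47 0.   1.26 0.14] F [1.  2.3 6.6] w 10.3
turn [ 0.0036 -0.0011  0.001 ] j6 end 0.14
shift [-1.  -2.3  4.5]
1.69 (np.float64(-15.5), np.float64(-1.2)) (np.float64(-31.1), np.float64(-1.2)) (np.float64(-46.7), np.float64(0.0)) (np.float64(-62.1), np.float64(2.5)) (np.float64(-77.2), np.float64(6.3))
1.29 (np.float64(-14.8), np.float64(4.9)) (np.float64(-29.2), np.float64(11.0)) (np.float64(-43.0), np.float64(18.2)) (np.float64(-56.2), np.float64(26.5)) (np.float64(-68.7), np.float64(35.8))
0.89 (np.float64(-11.7), np.float64(10.3)) (np.float64(-22.6), np.float64(21.5)) (np.float64(-32.5), np.float64(33.5)) (np.float64(-41.4), np.float64(46.3)) (np.float64(-49.3), np.float64(59.8))
0.49 (np.float64(-6.8), np.float64(14.0)) (np.float64(-12.4), np.float64(28.6)) (np.float64(-16.9), np.float64(43.5)) (np.float64(-20.1), np.float64(58.8)) (np.float64(-22.2), np.float64(74.2))
0.24 (np.float64(-2.1), np.float64(9.5)) (np.float64(-3.7), np.float64(19.1)) (np.float64(-4.8), np.float64(28.8)) (np.float64(-5.4), np.float64(38.6)) (np.float64(-5.6), np.float64(48.3))
```

play_rows --deltas '[[[0, -15.5, -1], [0, 0, 0]], [[0, -31, -1], [0, 0, 0]], [[0, -46.7, 0], [0, 0, 0]], [[0, -62, 2.5], [0, 0, 0]], [[0, -77, 6.5], [0, 0, 0]]]'

```text
time: 22.8
ee_pos: [584.5, 147.6, 278.6]
eef_rot: [2.126, 2.312, 0.004]
force: [2.0, 1.7, 5.4]
grip_width: 10.2
finger_force: 36.3
```

play_rows --deltas '[[[0, -14.8, 5], [0, 0, 0]], [[0, -29.2, 11], [0, 0, 0]], [[0, -43, 18], [0, 0, 0]], [[0, -56, 26.5], [0, 0, 0]], [[0, -68.7, 36], [0, 0, 0]]]'

```text
time: 23.3
ee_pos: [515.6, 141.7, 242.0]
eef_rot: [2.126, 2.312, 0.002]
force: [1.0, 2.5, 2.8]
grip_width: 10.8
finger_force: 36.0
```

Run:
```python
from h import *
a=.89
go((637.2-195*np.cos(a)*.9966,151-195*np.cos(a)*.083,87+195*np.sin(a)),0.083)
```

```text
t 23.3 tcp [515.6 141.7 242. ] j [0.27 0.22 1.83 0.   1.09 0.18] F [1.  2.5 2.8] w 10.8
turn [ 0.0012 -0.0007  0.0009] j6 end 0.18
shift [-0.8 -0.8  3.4]
```

play_rows --deltas '[[[0, -11.7, 10.5], [0, 0, 0]], [[0, -22.6, 21.5], [0, 0, 0]], [[0, -32.5, 33.5], [0, 0, 0]], [[0, -41.4, 46.5], [0, 0, 0]], [[0, -49.5, 60], [0, 0, 0]]]'

```text
time: 23.8
ee_pos: [466.4, 137.4, 181.5]
eef_rot: [2.126, 2.312, 0.002]
force: [4.4, 1.1, -2.3]
grip_width: 10.5
finger_force: 35.0
```

play_rows --deltas '[[[0, -6.8, 14], [0, 0, 0]], [[0, -12.4, 28.6], [0, 0, 0]], [[0, -17, 43.5], [0, 0, 0]], [[0, -20, 59], [0, 0, 0]], [[0, -22, 74], [0, 0, 0]]]'

```text
time: 24.3
ee_pos: [445.3, 135.7, 107.4]
eef_rot: [2.125, 2.312, 0.003]
force: [1.5, -0.6, -1.8]
grip_width: 10.3
finger_force: 34.0
```

Run:
```python
from h import *
go((443,135,88),0.083)
```

```text
t 24.3 tcp [445.3 135.7 107.4] j [ 0.29  0.31  2.09 -0.    0.75  0.21] F [ 1.5 -0.6 -1.8] w 10.3
turn [ 0.0019 -0.0004  0.001 ] j6 end 0.21
shift [-0.5 -2.4 19.4]
```

play_rows --deltas '[[[0, 0, 7], [0, 0, 0]], [[0, -1, 13], [0, 0, 0]], [[0, -1, 17], [0, 0, 0]], [[0, -1, 19], [0, 0, 0]], [[0, -1, 19], [0, 0, 0]]]'

```text
time: 24.8
ee_pos: [445.0, 135.9, 91.2]
eef_rot: [2.126, 2.312, 0.004]
force: [-6.7, -0.0, 33.8]
grip_width: 10.5
finger_force: 43.9
```

play_rows --deltas '[[[0, 0, 0], [0, 0, 0]], [[0, 0, 0], [0, 0, 0]], [[0, 0, 0], [0, 0, 0]], [[0, 0, 0], [0, 0, 0]], [[0, 0, 0], [0, 0, 0]]]' --grip 40

```text
time: 25.3
ee_pos: [443.6, 135.3, 88.3]
eef_rot: [-2.126, -2.312, 0.001]
force: [-0.2, 0.4, -0.1]
grip_width: 33.9
finger_force: 0.0
```

play_rows --deltas '[[[0, 0, -40], [0, 0, 0]], [[0, 0, -80], [0, 0, 0]], [[0, 0, -125], [0, 0, 0]], [[0, 0, -125], [0, 0, 0]], [[0, 0, -125], [0, 0, 0]]]'

```text
time: 25.8
ee_pos: [444.2, 135.5, 214.3]
eef_rot: [2.125, 2.312, 0.003]
force: [0.2, -0.5, -0.6]
grip_width: 34.0
finger_force: 0.0
```

Run:
```python
from h import *
from bench import eyes
s=eyes.snapshot('side');w=eyes.snapshot('wrist')
P=[onz(s,b[0],138).round(1) for b in blobs(s,(14,140,80),(24,255,255),80)];print(P)
cv2.imwrite('pics/v4.png',cv2.resize(np.hstack([s['color'],w['color']])[:,:,::-1],(800,300),interpolation=cv2.INTER_AREA))
go((478,22.5,220),0.083)
```

```text
[array([  954.7, -1650.8,   138. ]), array([831.2,  20.7, 138. ]), array([ 622.7, -215.5,  138. ]), array([775.6, 370.9, 138. ]), array([476.1,  29.4, 138. ]), array([458.8, 254.3, 138. ])]
t 25.9 tcp [442.9 135.1 212.5] j [ 0.29  0.14  2.   -0.    1.    0.21] F [-0.6 -0.7 -1. ] w 34.1
turn [-0.0018  0.0004  0.001 ] j6 end -0.04
shift [-115.2   25.5   -7.5]
```

View pics/v4.png

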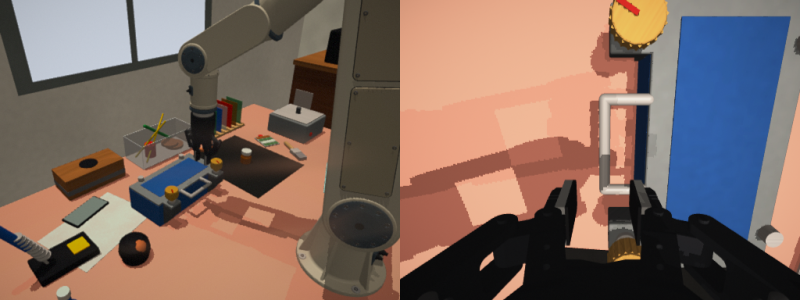

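The lid is shut (33.8 N reaction on pressing) and released. Next is the right knob at about (478,22.5). I wind the wrist back first so that one grip covers the whole turn.

play_rows --deltas '[[[-40, 9, 0], [0, 0, 0]], [[-80, 18, 0], [0, 0, 0]], [[-115, 25.5, 0], [0, 0, 0]], [[-115, 25.5, 0], [0, 0, 0]], [[-115, 25.5, 0], [0, 0, 0]]]' --grip 85

```text
time: 26.4
ee_pos: [477.9, 22.3, 212.0]
eef_rot: [-2.127, -2.309, 0.003]
force: [0.4, 0.0, -0.1]
grip_width: 72.4
finger_force: 0.0
```

play_rows --deltas '[[[0, 0, 0], [0, 0, -0.14]], [[0, 0, 0], [0, 0, -0.28]], [[0, 0, 0], [0, 0, -0.42]], [[0, 0, 0], [0, 0, -0.56]], [[0, 0, 0], [0, 0, -0.7]]]'

```text
time: 26.9
ee_pos: [477.8, 24.1, 212.5]
eef_rot: [-1.193, -2.904, 0.001]
force: [-0.3, 0.0, 0.1]
grip_width: 72.5
finger_force: 0.0
```

play_rows --deltas '[[[0, 0, 0], [0, 0, -0.14]], [[0, 0, 0], [0, 0, -0.28]], [[0, 0, 0], [0, 0, -0.42]], [[0, 0, 0], [0, 0, -0.56]], [[0, 0, 0], [0, 0, -0.7]]]'

```text
time: 27.4
ee_pos: [477.9, 24.1, 212.6]
eef_rot: [-0.125, -3.137, -0.0]
force: [-0.3, -0.5, -0.2]
grip_width: 72.8
finger_force: 0.0
```

play_rows --deltas '[[[0, 0, 0], [0, 0, -0.14]], [[0, 0, 0], [0, 0, -0.28]], [[0, 0, 0], [0, 0, -0.42]], [[0, 0, 0], [0, 0, -0.56]], [[0, 0, 0], [0, 0, -0.7]]]'

```text
time: 27.9
ee_pos: [477.8, 24.2, 212.5]
eef_rot: [0.958, -2.99, -0.001]
force: [-0.5, 0.4, 0.3]
grip_width: 72.3
finger_force: 0.0
```

play_rows --deltas '[[[0, 0, 0], [0, 0, -0.14]], [[0, 0, 0], [0, 0, -0.28]], [[0, 0, 0], [0, 0, -0.42]], [[0, 0, 0], [0, 0, -0.56]], [[0, 0, 0], [0, 0, -0.7]]]'

```text
time: 28.4
ee_pos: [477.8, 24.2, 212.5]
eef_rot: [1.926, -2.48, -0.002]
force: [0.2, -0.1, 0.6]
grip_width: 72.0
finger_force: 0.0
```

Run:
```python
from h import *
from bench import eyes
s=eyes.snapshot('wrist')
for b in blobs(s,(14,140,80),(26,255,255),300): print(b, onz(s,b[0],140).round(1))
go((478,22.5,130))
```

```text
(array([256.7, 209.8]), [226, 179, 64, 62, 2712]) [479.   24.7 140. ]
t 28.4 tcp [477.9  24.1 212.6] j [ 0.05  0.17  1.97  0.    1.   -2.85] F [-0.7 -0.1 -0.5] w 72.4
shift [ 1.5 -0.7 82.6]
```

play_rows --deltas '[[[0, -0.5, 30], [0, 0, 0]], [[0, -0.5, 55], [0, 0, 0]], [[0, -0.5, 75], [0, 0, 0]], [[0, -0.5, 82], [0, 0, 0]], [[0, -0.5, 82], [0, 0, 0]]]'

```text
time: 28.95
ee_pos: [478.2, 23.4, 130.4]
eef_rot: [1.915, -2.487, -0.003]
force: [1.0, 0.7, 0.6]
grip_width: 72.8
finger_force: 0.0
```

play_rows --deltas '[[[0, 0, 0], [0, 0, 0]], [[0, 0, 0], [0, 0, 0]], [[0, 0, 0], [0, 0, 0]], [[0, 0, 0], [0, 0, 0]], [[0, 0, 0], [0, 0, 0]]]' --grip 0 --squeeze 40

```text
time: 29.45
ee_pos: [479.2, 23.1, 132.7]
eef_rot: [-1.916, 2.489, 0.0]
force: [-4.2, 2.7, 9.3]
grip_width: 40.5
finger_force: 39.2
```

play_rows --deltas '[[[0, 0, 0.1], [0, 0, 0.14]], [[0, 0, 0.3], [0, 0, 0.28]], [[0, 0, 0.4], [0, 0, 0.42]], [[0, 0, 0.6], [0, 0, 0.56]], [[0, 0, 0.7], [0, 0, 0.7]]]'

```text
time: 29.95
ee_pos: [478.4, 23.6, 131.9]
eef_rot: [0.938, -2.997, -0.003]
force: [-7.0, 5.9, 11.7]
grip_width: 40.8
finger_force: 39.3
```

Run:
```python
from h import *
from bench import robot
go((478,23,130));print(robot.get_obs()['ft_torque'],robot.get_obs()['joint_torque'][5])
```

```text
t 29.9 tcp [478.4  23.6 131.9] j [ 0.05  0.28  2.04  0.    0.82 -2.13] F [-7.   5.9 11.7] w 40.8
shift [ 0.6 -0.3  1.9]
[1.0335954  1.23752689 0.11165814] -2.2035104781389236
```

play_rows --deltas '[[[0, 0, 0.1], [0, 0, 0.14]], [[0, 0, 0.3], [0, 0, 0.28]], [[0, 0, 0.4], [0, 0, 0.42]], [[0, 0, 0.6], [0, 0, 0.56]], [[0, 0, 0.7], [0, 0, 0.7]]]'

```text
time: 30.45
ee_pos: [478.1, 24.3, 131.2]
eef_rot: [-0.148, -3.136, -0.004]
force: [-8.6, 13.2, 11.4]
grip_width: 40.6
finger_force: 39.4
```

play_rows --deltas '[[[0, 0, 0.1], [0, 0, 0.14]], [[0, 0, 0.3], [0, 0, 0.28]], [[0, 0, 0.4], [0, 0, 0.42]], [[0, 0, 0.6], [0, 0, 0.56]], [[0, 0, 0.7], [0, 0, 0.7]]]'

```text
time: 30.95
ee_pos: [478.5, 25.0, 130.6]
eef_rot: [-1.214, -2.895, -0.005]
force: [-7.4, 16.8, 9.5]
grip_width: 41.2
finger_force: 39.2
```

play_rows --deltas '[[[0, 0, 0.1], [0, 0, 0.14]], [[0, 0, 0.3], [0, 0, 0.28]], [[0, 0, 0.4], [0, 0, 0.42]], [[0, 0, 0.6], [0, 0, 0.56]], [[0, 0, 0.7], [0, 0, 0.7]]]'

```text
time: 31.45
ee_pos: [479.2, 25.4, 130.0]
eef_rot: [-2.133, -2.302, -0.006]
force: [-4.1, 18.8, 7.9]
grip_width: 41.0
finger_force: 39.3
```

play_rows --deltas '[[[0, 0, 0.1], [0, 0, 0.14]], [[0, 0, 0.3], [0, 0, 0.28]], [[0, 0, 0.4], [0, 0, 0.42]], [[0, 0, 0.6], [0, 0, 0.56]], [[0, 0, 0.7], [0, 0, 0.7]]]'

```text
time: 31.95
ee_pos: [480.0, 25.3, 129.4]
eef_rot: [-2.793, -1.431, -0.006]
force: [-1.3, 18.1, 5.4]
grip_width: 40.9
finger_force: 39.6
```

play_rows --deltas '[[[0, 0, 0.1], [0, 0, 0.14]], [[0, 0, 0.3], [0, 0, 0.28]], [[0, 0, 0.4], [0, 0, 0.42]], [[0, 0, 0.6], [0, 0, 0.56]], [[0, 0, 0.7], [0, 0, 0.7]]]'

```text
time: 32.45
ee_pos: [480.7, 24.8, 128.7]
eef_rot: [-3.115, -0.387, -0.006]
force: [1.1, 12.8, 3.6]
grip_width: 40.9
finger_force: 39.9
```

Run:
```python
from h import *
from bench import robot
go((478,23,126));print(robot.get_obs()['ft_torque'],robot.get_obs()['joint_torque'][5])
```

```text
t 32.5 tcp [480.7  24.8 128.7] j [0.05 0.29 2.04 0.   0.8  1.37] F [ 1.1 12.8  3.6] w 40.9
shift [-3.   1.1  2.7]
[ 2.31445991 -0.04422021  0.09056145] -2.2291653603315353
```

play_rows --deltas '[[[0, 0, 0.1], [0, 0, 0.12]], [[0, 0, 0.2], [0, 0, 0.24]], [[0, 0, 0.3], [0, 0, 0.36]], [[0, 0, 0.4], [0, 0, 0.48]], [[0, 0, 0.5], [0, 0, 0.55]]]'

```text
time: 32.95
ee_pos: [480.8, 24.1, 128.2]
eef_rot: [-3.103, 0.471, -0.005]
force: [1.0, 7.9, 3.3]
grip_width: 40.8
finger_force: 40.0
```

Run:
```python
from h import *
from bench import robot
go((478,23,126));print(robot.get_obs()['ft_torque'],robot.get_obs()['joint_torque'][5])
```

```text
t 33.0 tcp [480.8  24.1 128.2] j [0.05 0.29 2.04 0.   0.8  1.92] F [1.  7.9 3.3] w 40.8
shift [-2.3  1.9  2.2]
[ 1.56146516 -0.16775353  0.0744287 ] -0.4439829848706722
```

play_rows --deltas '[[[0, 0, 0.1], [0, 0, 0.1]], [[0, 0, 0.2], [0, 0, 0.2]], [[0, 0, 0.3], [0, 0, 0.3]], [[0, 0, 0.4], [0, 0, 0.4]], [[0, 0, 0.4], [0, 0, 0.5]]]'

```text
time: 33.45
ee_pos: [481.0, 22.9, 127.9]
eef_rot: [-2.894, 1.219, -0.007]
force: [3.8, -5.5, 1.9]
grip_width: 40.7
finger_force: 40.1
```

Run:
```python
from h import *
from bench import robot
go((478,23,126));print(robot.get_obs()['ft_torque'],robot.get_obs()['joint_torque'][5])
```

```text
t 33.5 tcp [481.   22.9 127.9] j [ 0.04  0.29  2.04 -0.    0.8   2.41] F [ 3.8 -5.5  1.9] w 40.7
shift [-2.2  2.1  1.9]
[-1.07177055 -0.80364289  1.01223399] -0.6098017282783985
```

Moment about z jumped from 0.07 to 1.0 N m after 5.25 rad, so this is the hard stop. A little more, then release.

play_rows --deltas '[[[0, 0, 0], [0, 0, 0.05]], [[0, 0, 0], [0, 0, 0.1]], [[0, 0, 0], [0, 0, 0.15]], [[0, 0, 0], [0, 0, 0.15]], [[0, 0, 0], [0, 0, 0.15]]]'

```text
time: 33.95
ee_pos: [480.3, 23.1, 127.6]
eef_rot: [-2.797, 1.428, -0.003]
force: [-1.6, 3.8, 8.4]
grip_width: 41.1
finger_force: 40.9
```

Run:
```python
from h import *
from bench import robot
go((478,23,126));print(robot.get_obs()['ft_torque'])
```

```text
t 34.0 tcp [480.3  23.1 127.6] j [0.04 0.29 2.04 0.   0.8  2.56] F [-1.6  3.8  8.4] w 41.1
shift [-1.2  2.   1.6]
[0.4908938  0.08616651 0.39326719]
```

play_rows --deltas '[[[0, 0, 0], [0, 0, 0]], [[0, 0, 0], [0, 0, 0]], [[0, 0, 0], [0, 0, 0]], [[0, 0, 0], [0, 0, 0]], [[0, 0, 0], [0, 0, 0]]]' --grip 85

```text
time: 34.45
ee_pos: [479.2, 22.7, 126.3]
eef_rot: [2.797, -1.43, -0.0]
force: [-0.8, 0.7, 0.2]
grip_width: 72.3
finger_force: 0.0
```

play_rows --deltas '[[[0, 0, -30], [0, 0, 0]], [[0, 0, -60], [0, 0, 0]], [[0, 0, -85], [0, 0, 0]], [[0, 0, -85], [0, 0, 0]], [[0, 0, -85], [0, 0, 0]]]'

```text
time: 34.95
ee_pos: [479.4, 22.8, 211.5]
eef_rot: [-2.797, 1.43, -0.001]
force: [-0.9, 0.1, -0.5]
grip_width: 72.5
finger_force: 0.0
```

Run:
```python
from h import *
from bench import eyes
s=eyes.snapshot('wrist');t=eyes.snapshot('side');pickle.dump(t,open('pics/side4.pkl','wb'))
for b in blobs(s,(14,140,80),(26,255,255),300): print(b, onz(s,b[0],137).round(1))
i=s['color'][130:290,180:340,::-1];cv2.imwrite('pics/k1.png',cv2.resize(i,(320,320)))
go((459.5,253,212))
```

```text
(array([257.6, 206.9]), [227, 174, 63, 66, 2844]) [480.5  23.4 137. ]
t 35.0 tcp [478.5  22.7 210.4] j [0.04 0.17 1.97 0.   1.   2.56] F [ 0.2 -0.4 -0.4] w 72.5
shift [-197.8 -119.4   -1.6]
```

View pics/k1.png

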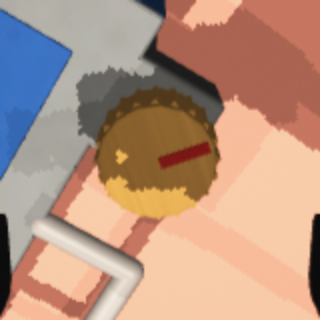

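The knob centre shows at crop pixel (158,150), red line on top. Unwinding the wrist halfway before going across to the left knob.

play_rows --deltas '[[[0, 0, 0], [0, 0, -0.144]], [[0, 0, 0], [0, 0, -0.288]], [[0, 0, 0], [0, 0, -0.432]], [[0, 0, 0], [0, 0, -0.576]], [[0, 0, 0], [0, 0, -0.72]]]'

```text
time: 35.55
ee_pos: [478.5, 22.8, 210.0]
eef_rot: [3.122, -0.344, -0.004]
force: [-0.1, -0.2, 0.2]
grip_width: 72.8
finger_force: 0.0
```

play_rows --deltas '[[[0, 0, 0], [0, 0, -0.144]], [[0, 0, 0], [0, 0, -0.288]], [[0, 0, 0], [0, 0, -0.432]], [[0, 0, 0], [0, 0, -0.576]], [[0, 0, 0], [0, 0, -0.72]]]'

```text
time: 36.05
ee_pos: [478.5, 22.8, 210.0]
eef_rot: [-3.043, -0.778, 0.004]
force: [-0.0, 0.4, -0.6]
grip_width: 72.5
finger_force: 0.0
```

play_rows --deltas '[[[0, 0, 0], [0, 0, -0.144]], [[0, 0, 0], [0, 0, -0.288]], [[0, 0, 0], [0, 0, -0.432]], [[0, 0, 0], [0, 0, -0.576]], [[0, 0, 0], [0, 0, -0.72]]]'

```text
time: 36.55
ee_pos: [478.5, 22.7, 210.0]
eef_rot: [-2.573, -1.8, 0.003]
force: [-0.1, 0.4, 0.9]
grip_width: 72.4
finger_force: 0.0
```

play_rows --deltas '[[[0, 0, 0], [0, 0, -0.144]], [[0, 0, 0], [0, 0, -0.288]], [[0, 0, 0], [0, 0, -0.432]], [[0, 0, 0], [0, 0, -0.576]], [[0, 0, 0], [0, 0, -0.72]]]'

```text
time: 37.05
ee_pos: [478.5, 22.8, 210.0]
eef_rot: [-1.774, -2.59, 0.002]
force: [0.0, -1.1, -0.5]
grip_width: 72.3
finger_force: 0.0
```

Run:
```python
from h import *
go((460.2,253,212))
```

```text
t 37.0 tcp [478.5  22.8 210. ] j [ 0.04  0.17  1.97  0.    1.   -0.33] F [ 0.  -1.1 -0.5] w 72.3
shift [221.3  66.2  -2. ]
```

play_rows --deltas '[[[44, 13, 0], [0, 0, 0]], [[88, 26, 0], [0, 0, 0]], [[132, 39.5, 0], [0, 0, 0]], [[176, 52.6, 0], [0, 0, 0]], [[210, 63, 0], [0, 0, 0]]]'

```text
time: 37.55
ee_pos: [462.3, 243.5, 210.1]
eef_rot: [-1.781, -2.586, 0.003]
force: [0.8, -0.4, 0.1]
grip_width: 72.6
finger_force: 0.0
```

play_rows --deltas '[[[11, 3, 0], [0, 0, -0.144]], [[11, 3, 0], [0, 0, -0.288]], [[11, 3, 0], [0, 0, -0.432]], [[11, 3, 0], [0, 0, -0.576]], [[11, 3, 0], [0, 0, -0.72]]]'

```text
time: 38.05
ee_pos: [461.5, 252.6, 209.8]
eef_rot: [-0.747, -3.049, 0.003]
force: [-0.2, -0.2, -0.0]
grip_width: 72.5
finger_force: 0.0
```

play_rows --deltas '[[[0, 0, 0], [0, 0, -0.144]], [[0, 0, 0], [0, 0, -0.288]], [[0, 0, 0], [0, 0, -0.432]], [[0, 0, 0], [0, 0, -0.576]], [[0, 0, 0], [0, 0, -0.72]]]'

```text
time: 38.55
ee_pos: [461.6, 252.5, 209.9]
eef_rot: [0.374, -3.117, 0.001]
force: [0.4, 0.3, -0.6]
grip_width: 72.5
finger_force: 0.0
```

play_rows --deltas '[[[0, 0, 0], [0, 0, -0.144]], [[0, 0, 0], [0, 0, -0.288]], [[0, 0, 0], [0, 0, -0.432]], [[0, 0, 0], [0, 0, -0.576]], [[0, 0, 0], [0, 0, -0.72]]]'

```text
time: 39.05
ee_pos: [461.6, 252.4, 209.9]
eef_rot: [1.448, -2.785, 0.0]
force: [1.2, -1.2, -0.3]
grip_width: 72.5
finger_force: 0.0
```

play_rows --deltas '[[[0, 0, 0], [0, 0, -0.144]], [[0, 0, 0], [0, 0, -0.288]], [[0, 0, 0], [0, 0, -0.432]], [[0, 0, 0], [0, 0, -0.576]], [[0, 0, 0], [0, 0, -0.72]]]'

```text
time: 39.55
ee_pos: [461.6, 252.4, 209.9]
eef_rot: [2.337, -2.096, -0.001]
force: [0.4, 0.7, -0.5]
grip_width: 73.0
finger_force: 0.0
```

Run:
```python
from h import *
from bench import eyes
s=eyes.snapshot('wrist')
for b in blobs(s,(14,140,80),(26,255,255),300): print(b, onz(s,b[0],140).round(1))
go((460.2,253,130))
```

```text
(array([260.5, 212.4]), [229, 182, 65, 61, 2688]) [460.  254.2 140. ]
t 39.6 tcp [461.6 252.4 209.9] j [ 0.5   0.24  1.88 -0.    1.02 -2.76] F [ 0.6  0.3 -0.5] w 72.5
shift [-0.8  1.1 79.9]
```

play_rows --deltas '[[[-1, 1, 30], [0, 0, 0]], [[-1, 1, 55], [0, 0, 0]], [[-1, 1, 73], [0, 0, 0]], [[-1, 1, 79.5], [0, 0, 0]], [[-1, 1, 79.5], [0, 0, 0]]]'

```text
time: 40.1
ee_pos: [460.3, 253.2, 130.5]
eef_rot: [2.328, -2.105, -0.002]
force: [-0.6, -0.1, 0.3]
grip_width: 72.1
finger_force: 0.0
```

play_rows --deltas '[[[0, 0, 0], [0, 0, 0]], [[0, 0, 0], [0, 0, 0]], [[0, 0, 0], [0, 0, 0]], [[0, 0, 0], [0, 0, 0]], [[0, 0, 0], [0, 0, 0]]]' --grip 0 --squeeze 40

```text
time: 40.6
ee_pos: [460.5, 253.9, 133.2]
eef_rot: [2.331, -2.105, -0.001]
force: [-7.1, -0.7, 10.1]
grip_width: 41.1
finger_force: 39.0
```

play_rows --deltas '[[[0, 0, 0.1], [0, 0, 0.14]], [[0, 0, 0.3], [0, 0, 0.28]], [[0, 0, 0.4], [0, 0, 0.42]], [[0, 0, 0.6], [0, 0, 0.56]], [[0, 0, 0.7], [0, 0, 0.7]]]'

```text
time: 41.1
ee_pos: [460.4, 253.8, 132.5]
eef_rot: [1.46, -2.781, -0.001]
force: [-8.2, 0.1, 9.6]
grip_width: 40.7
finger_force: 39.0
```

play_rows --deltas '[[[0, 0, 0.1], [0, 0, 0.14]], [[0, 0, 0.3], [0, 0, 0.28]], [[0, 0, 0.4], [0, 0, 0.42]], [[0, 0, 0.6], [0, 0, 0.56]], [[0, 0, 0.7], [0, 0, 0.7]]]'

```text
time: 41.6
ee_pos: [460.3, 253.8, 131.8]
eef_rot: [0.418, -3.113, -0.001]
force: [-7.4, -0.5, 10.0]
grip_width: 41.2
finger_force: 39.1
```

Run:
```python
from h import *
from bench import robot
go((460.2,253,130));print(robot.get_obs()['ft_torque'])
```

```text
t 41.6 tcp [460.3 253.8 131.8] j [ 0.5   0.35  1.95  0.    0.85 -1.34] F [-7.4 -0.5 10. ] w 41.2
shift [ 0.3 -0.8  1.8]
[-0.09697004  1.24420939  0.08082329]
```

play_rows --deltas '[[[0, 0, 0.1], [0, 0, 0.14]], [[0, 0, 0.3], [0, 0, 0.28]], [[0, 0, 0.4], [0, 0, 0.42]], [[0, 0, 0.6], [0, 0, 0.56]], [[0, 0, 0.7], [0, 0, 0.7]]]'

```text
time: 42.1
ee_pos: [460.2, 253.8, 131.1]
eef_rot: [-0.675, -3.067, 0.0]
force: [-7.4, 0.8, 9.7]
grip_width: 40.8
finger_force: 39.3
```

play_rows --deltas '[[[0, 0, 0.1], [0, 0, 0.14]], [[0, 0, 0.3], [0, 0, 0.28]], [[0, 0, 0.4], [0, 0, 0.42]], [[0, 0, 0.6], [0, 0, 0.56]], [[0, 0, 0.7], [0, 0, 0.7]]]'

```text
time: 42.6
ee_pos: [460.1, 253.9, 130.4]
eef_rot: [-1.685, -2.649, 0.001]
force: [-8.4, 0.8, 10.6]
grip_width: 40.7
finger_force: 39.4
```

play_rows --deltas '[[[0, 0, 0.1], [0, 0, 0.14]], [[0, 0, 0.3], [0, 0, 0.28]], [[0, 0, 0.4], [0, 0, 0.42]], [[0, 0, 0.6], [0, 0, 0.56]], [[0, 0, 0.7], [0, 0, 0.7]]]'

```text
time: 43.1
ee_pos: [460.2, 254.1, 129.7]
eef_rot: [-2.492, -1.911, 0.001]
force: [-7.3, 2.0, 10.8]
grip_width: 41.3
finger_force: 39.3
```

play_rows --deltas '[[[0, 0, 0.1], [0, 0, 0.14]], [[0, 0, 0.3], [0, 0, 0.28]], [[0, 0, 0.4], [0, 0, 0.42]], [[0, 0, 0.6], [0, 0, 0.56]], [[0, 0, 0.7], [0, 0, 0.7]]]'

```text
time: 43.6
ee_pos: [460.4, 254.2, 129.0]
eef_rot: [-2.996, -0.941, 0.001]
force: [-6.5, 2.0, 9.3]
grip_width: 41.0
finger_force: 39.3
```

play_rows --deltas '[[[0, 0, 0.1], [0, 0, 0.12]], [[0, 0, 0.2], [0, 0, 0.24]], [[0, 0, 0.3], [0, 0, 0.36]], [[0, 0, 0.4], [0, 0, 0.48]], [[0, 0, 0.5], [0, 0, 0.55]]]'

```text
time: 44.1
ee_pos: [460.5, 254.1, 128.5]
eef_rot: [-3.139, -0.094, 0.001]
force: [-6.9, 1.1, 10.3]
grip_width: 40.9
finger_force: 39.2
```

Run:
```python
from h import *
from bench import robot
go((460.2,253,130));print(robot.get_obs()['ft_torque'])
```

```text
t 44.1 tcp [460.5 254.1 128.5] j [0.5  0.35 1.95 0.   0.84 2.01] F [-6.9  1.1 10.3] w 40.9
shift [-0.4  1.1 -1.5]
[0.25655241 1.16246723 0.09440785]
```

play_rows --deltas '[[[0, 0, 0.1], [0, 0, 0.07]], [[0, 0, 0.1], [0, 0, 0.14]], [[0, 0, 0.2], [0, 0, 0.21]], [[0, 0, 0.2], [0, 0, 0.28]], [[0, 0, 0.3], [0, 0, 0.3]]]'

```text
time: 44.6
ee_pos: [463.2, 253.4, 128.5]
eef_rot: [-3.12, 0.368, -0.008]
force: [6.3, -6.7, 4.3]
grip_width: 40.8
finger_force: 40.1
```

Run:
```python
from h import *
from bench import robot
go((460.2,253,130));print(robot.get_obs()['ft_torque'])
```

```text
t 44.6 tcp [463.2 253.4 128.5] j [ 0.5   0.35  1.95 -0.    0.84  2.31] F [ 6.3 -6.7  4.3] w 40.8
shift [-2.8  1.1 -1.5]
[-1.31065201 -1.07503497  0.98083226]
```

Same jump to 0.98 N m at about 5.0 rad, so it's tight. One short push, then release, rise and clear away for a check.

play_rows --deltas '[[[0, 0, 0], [0, 0, 0.05]], [[0, 0, 0], [0, 0, 0.1]], [[0, 0, 0], [0, 0, 0.15]], [[0, 0, 0], [0, 0, 0.15]], [[0, 0, 0], [0, 0, 0.15]]]'

```text
time: 45.1
ee_pos: [461.8, 253.5, 128.3]
eef_rot: [-3.084, 0.6, -0.003]
force: [-0.2, -4.1, 6.5]
grip_width: 40.9
finger_force: 40.6
```

play_rows --deltas '[[[0, 0, 0], [0, 0, 0]], [[0, 0, 0], [0, 0, 0]], [[0, 0, 0], [0, 0, 0]], [[0, 0, 0], [0, 0, 0]], [[0, 0, 0], [0, 0, 0]]]' --grip 85

```text
time: 45.6
ee_pos: [461.2, 253.7, 126.9]
eef_rot: [-3.083, 0.602, 0.0]
force: [0.9, 0.3, -0.1]
grip_width: 72.4
finger_force: 0.0
```

play_rows --deltas '[[[0, 0, -40], [0, 0, 0]], [[0, 0, -85], [0, 0, 0]], [[0, 0, -130], [0, 0, 0]], [[0, 0, -150], [0, 0, 0]], [[0, 0, -150], [0, 0, 0]]]'

```text
time: 46.1
ee_pos: [462.7, 254.6, 280.4]
eef_rot: [-3.08, 0.601, -0.007]
force: [-0.1, -0.1, -0.2]
grip_width: 72.4
finger_force: 0.0
```

Run:
```python
from h import *
go((330,-80,280))
```

```text
t 46.1 tcp [462.7 254.6 280.4] j [0.5  0.17 1.81 0.   1.16 2.46] F [-0.1 -0.1 -0.2] w 72.4
shift [  2.7 359.9  -1.4]
```

play_rows --deltas '[[[0, 45, 0], [0, 0, 0]], [[0, 90, 0], [0, 0, 0]], [[0, 135, 0], [0, 0, 0]], [[0, 180, 0], [0, 0, 0]], [[0, 180, 0], [0, 0, 0]]]'

```text
time: 46.6
ee_pos: [390.4, 83.3, 275.3]
eef_rot: [3.08, -0.605, -0.005]
force: [0.3, 0.8, 0.3]
grip_width: 72.7
finger_force: 0.0
```

play_rows --deltas '[[[0, 45, 0], [0, 0, 0]], [[0, 90, 0], [0, 0, 0]], [[0, 135, 0], [0, 0, 0]], [[0, 180, 0], [0, 0, 0]], [[0, 180, 0], [0, 0, 0]]]'

```text
time: 47.1
ee_pos: [323.8, -83.5, 276.0]
eef_rot: [3.08, -0.611, -0.002]
force: [0.7, 1.1, 0.1]
grip_width: 72.5
finger_force: 0.0
```

Run:
```python
from h import *
from bench import eyes,robot
t=eyes.snapshot('top');t0=pickle.load(open('pics/top0.pkl','rb'))
print(robot.get_obs()['ee_pos'])
for im,nm in ((t0,'before'),(t,'after')):
  for k,c in (('L',(173.7,229.8)),('R',(241.8,225.5))):
    x,y=map(int,c);w=im['color'][y-9:y+10,x-9:x+10].astype(float)
    # redness: low green relative to red
    r=(w[...,0]-1.25*w[...,1]-20); yy,xx=np.mgrid[:19,:19]; r[(xx-9)**2+(yy-9)**2>30]=0
    r=r.clip(0)
    cx,cy=(r*xx).sum()/r.sum()+x-9,(r*yy).sum()/r.sum()+y-9
    P=onz(im,(cx,cy),140);C=onz(im,c,140);d=P-C;print(nm,k,d[:2].round(1),'ang',np.arctan2(d[1],d[0])-.083)
  for n,lo,hi in (('green',(45,120,60),(75,255,255)),):
    print([b[0].tolist() for b in blobs(im,lo,hi)])
a=np.hstack([cv2.resize(x['color'][170:260,150:280,::-1],(390,270),interpolation=cv2.INTER_CUBIC) for x in (t0,t)])
f=cv2.resize(t['color'][:,:,::-1],(400,300),interpolation=cv2.INTER_AREA)
s=cv2.resize(eyes.snapshot('side')['color'][:,:,::-1],(380,285),interpolation=cv2.INTER_AREA);s=cv2.copyMakeBorder(s,0,15,0,0,cv2.BORDER_CONSTANT)
cv2.imwrite('pics/end.png',np.vstack([a,np.hstack([f,s])]))
```

```text
[324.85071198 -81.67200207 276.08491805]
before L [-6.8  5.9] ang 2.3471488567344543
before R [-8.   3.8] ang 2.612498346431171
[[243.8, 114.2], [271.9, 115.8], [340.4, 127.2], [297.3, 190.4], [375.3, 199.6], [370.4, 211.0], [292.1, 234.9]]
after L [-4.3 -4.7] ang -2.3978220340691214
after R [-4.2 -6.3] ang -2.2372055032502836
[[243.8, 114.3], [272.1, 115.7], [340.4, 127.2], [375.2, 199.4], [370.6, 211.0]]
```

View pics/end.png

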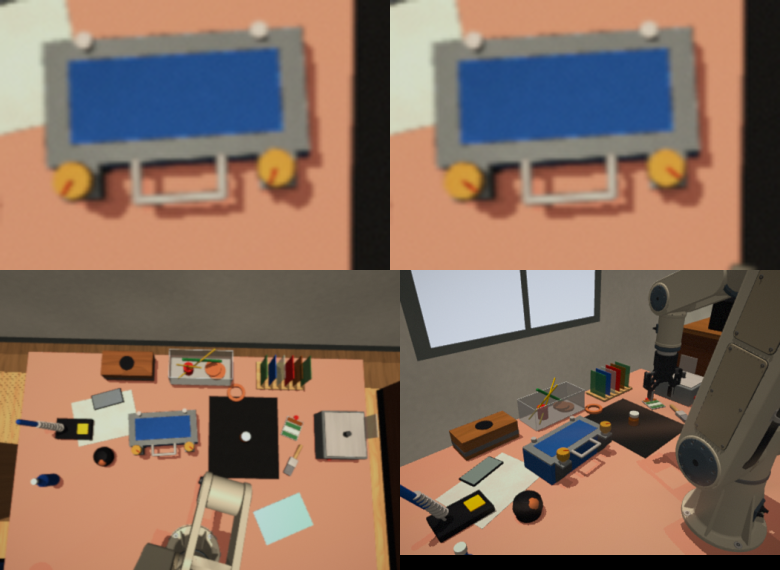

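The before/after crops show both red lines ending near the same angle, -2.24 and -2.40 rad. That fits the hard stop for both knobs. The lid is shut, both spools are inside, and the other things are where they were.

```bash
python3 -c "
from bench import order
print(order.sign_off())"
```

```text
the job is handed in; nothing more can be done
None
```

The job is handed in: both spools on the bench are in the box, the lid is shut, and both brass knobs are turned clockwise to their hard stops, with the other things left where they were.

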